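Gauge the tagged roaster parts with radius leaves

ROBOT

A 6-joint arm with a two-finger parallel gripper is mounted at the origin on the work surface. World frame = base frame: x ahead of the robot, y to its left, z up, the work surface at z = 0. Lengths are in m, angles in rad, forces in N, time in s.
With the tool pointing down it reaches from about 0.25 to 0.725 m from the base axis. Payload 4 kg.
Tool frame: the origin (TCP) lies midway between the tips of the shut fingers; the grasp point (between the pads) lies 19 mm behind it (bot.grip_point_offset is the distance from the TCP to the grasp point, in m); z points along the fingers, y is the line along which they close (so a half turn about z gives the same grasp; the last joint's range is limited). The gripper opens to 85 mm and grips with 20 to 120 N. Pads are 22 mm wide; open, the fingers measure 114 mm over their backs; the gripper's body (76 mm by 85 mm) begins 54 mm behind the grasp point. The pads swing forward as they close: fully open they stand 13 mm farther back than shut.
Start: joints at [0, 0.241, 0.005, 1.335, 0, 1.571], TCP at [0.5, -0, 0.231] pointing down, gripper open.
Joint ranges: [-2.72, 2.72], [-1.05, 1.87], [-1.09, 1.28], [-1.99, 2.15], [-1.42, 1.44], [-3.14, 3.14]. Speed limits (rad/s): [2.79, 2.79, 3.14, 3.14, 3.14, 3.14].

INTERFACE

Orientations are given as a unit quaternion [x, y, z, w].
In Python, from workcell import bot gives the robot as it stands.
- The arm moves only by the tool step_arm, never from a script. Its argument "targets" is text: rows parted by semicolons, each of 7 numbers parted by spaces: the opening, from -1 (shut) to 1 (fully open), so that 0 is half open, then the shift along the world's x, y, z normalised to -1 to 1, where 1 is 0.5 m, then the turn, a rotation vector about the world's x, y, z normalised to -1 to 1, where 1 is pi/4 rad. In form: gripper x y z wx wy wz; .... A call has 1 to 10 rows; each row is the pose to reach, as a shift and turn from the pose commanded when the call began; what a row does not reach only later rows make up. A row lasts 1/12 s, in which the tool goes at most 41.7 mm and 7.16 degrees, less where a joint would pass 70% of its speed; a pose out of reach is approached as far as the arm can. A call with a number of a shift or a turn outside -1 to 1 is refused whole. A call with a gripper value outside its range is refused whole. The fingers move at their own pace and stop on an object; the grip force is fixed at half the most. Time passes only in rows, so rows that repeat a pose let the fingers close. It gives the time, the measured TCP pose, the force, the opening and the grip force at its end, in the units of the state.
- bot.get_obs(): the state, without advancing time (a new reading comes with each control period).
- bot.camera(name): name is "scene" or "side" or "wrist"; returns the picture (420x560x3 uint8, red, green, blue); there is no depth.
- bot.camera_info(name): a dict with "vertical_fov" (degrees; the focal length in pixels is half the picture's height over the tangent of half this angle, whatever the lens; pixels are square), "cx", "cy" (the principal point, pixels), "pose" (4x4, takes a point from camera to world coordinates). Camera axes: x right, y up, looking along -z (the intrinsics and any distortion apply to the point x, -y, -z); pixel columns grow to the right and rows downward; lengths in m; the calibration is good to about 2 mm. The wrist camera is an equidistant fisheye: a pixel r from the principal point sees the ray r / f radians off the axis. A picture is of the moment at which its call begins: read the wrist's pose just before it. camera_info takes no time and is no camera call; for the wrist camera it gives the pose at the moment of the call.
- bot.job_done(): hands the job in; it is judged then, once.
The state is a dict: "clock": time; "joint_pos": joint angles; "joint_vel": joint speeds; "tau": joint torques, N m; "eef_pos": TCP position; "tool_rot": TCP orientation; "ft_force": force on the tool from outside, world axes, zero at the start; "ft_torque": the same for the moment, N m; "grip_width": finger opening in m; "grasp_force": force on a finger pad.
Only numpy, scipy, OpenCV 4.12 (cv2) and the standard library are available. Lean on these libraries where they do the work, as an engineer would, in place of code of your own. Each camera call takes 0.05 s, during which the arm holds its last target. There are 200 camera calls.

TASK

Some of the curved roaster parts along the fixture rail have a white tag standing behind them: touch the radius leaves (arched ones for pipes, round ones for gutters) to each tagged part until you find the one that fits without rocking or perching, and leave that leaf sitting upright and square on the part, about half-way along its length. Every other leaf must end up resting level across the two rails of the rack.

Things in the scene. Friction and masses are not known exactly. Their poses are not given: they have to be found in the camera images.
- leaf_1_grip (a point): concave leaf: aluminium fork 124 mm wide (x), 30 thick (y), 74 high, two straight legs 92 mm apart inside on steel feet 16 x 50 mm, between them at the top an arch of radius 24 mm. On top an upright black tab, 44 wide (x), 18 thick (y), 45 high, to be pinched across the 18 mm. 0.45 kg, heavy feet. Starts standing on the bench. Point: middle of the tab, 98 mm above the soles
- leaf_1_arc (a point): centre of leaf_1's arch curve of 24 mm radius, mid-thickness: 32 mm above the soles of its feet, 66 mm straight below the tab's middle. x along the leaf's width, y along its thickness (the curve's axis), z up to the tab. The leaf is the same turned end for end
- leaf_2_grip (a point): concave leaf: aluminium fork 124 mm wide (x), 30 thick (y), 82 high, two straight legs 92 mm apart inside on steel feet 16 x 50 mm, between them at the top an arch of radius 32 mm. On top an upright black tab, 44 wide (x), 18 thick (y), 45 high, to be pinched across the 18 mm. 0.45 kg, heavy feet. Starts standing on the bench. Point: middle of the tab, 106 mm above the soles
- leaf_2_arc (a point): centre of leaf_2's arch curve of 32 mm radius, mid-thickness: 32 mm above the soles of its feet, 74 mm straight below the tab's middle. x along the leaf's width, y along its thickness (the curve's axis), z up to the tab. The leaf is the same turned end for end
- leaf_3_grip (a point): concave leaf: aluminium fork 124 mm wide (x), 30 thick (y), 90 high, two straight legs 92 mm apart inside on steel feet 16 x 50 mm, between them at the top an arch of radius 40 mm. On top an upright black tab, 44 wide (x), 18 thick (y), 45 high, to be pinched across the 18 mm. 0.45 kg, heavy feet. Starts standing on the bench. Point: middle of the tab, 114 mm above the soles
- leaf_3_arc (a point): centre of leaf_3's arch curve of 40 mm radius, mid-thickness: 32 mm above the soles of its feet, 82 mm straight below the tab's middle. x along the leaf's width, y along its thickness (the curve's axis), z up to the tab. The leaf is the same turned end for end
- leaf_4_grip (a point): convex leaf: aluminium cross bar 124 mm wide (x), 30 thick (y), 16 high, end pads 18 x 50 mm, and a disc of radius 24 mm centred on the bar's underside, hanging 24 mm below it. Above it a post with an upright black tab 44 wide (x), 18 thick (y), 45 high, its top 121 mm above the bar's underside, to be pinched across the 18 mm. 0.35 kg. Starts hanging in the rack. Point: on the tab, 21 mm below its top
- leaf_4_arc (a point): centre of leaf_4's disc of 24 mm radius: middle of the cross bar's underside, 100 mm straight below the point on its tab. x along the leaf's width, y along its thickness (the curve's axis), z up to the tab. The leaf is the same turned end for end
- leaf_5_grip (a point): convex leaf: aluminium cross bar 124 mm wide (x), 30 thick (y), 16 high, end pads 18 x 50 mm, and a disc of radius 32 mm centred on the bar's underside, hanging 32 mm below it. Above it a post with an upright black tab 44 wide (x), 18 thick (y), 45 high, its top 121 mm above the bar's underside, to be pinched across the 18 mm. 0.35 kg. Starts hanging in the rack. Point: on the tab, 21 mm below its top
- leaf_5_arc (a point): centre of leaf_5's disc of 32 mm radius: middle of the cross bar's underside, 100 mm straight below the point on its tab. x along the leaf's width, y along its thickness (the curve's axis), z up to the tab. The leaf is the same turned end for end
- tag_1_axis (a point): tag_1: white plate 70 mm wide, 58 high, on a steel saddle (0.6 kg) astride the rail behind a curved part that is due for gauging (None: no such tag). The point is not on the tag but on the axis of that part's curve, half-way along the part, 100 mm from the tag towards the robot and 90 mm above the bench. y along the curve's axis, x across it away from the robot, z up.
- tag_2_axis (a point): tag_2: white plate 70 mm wide, 58 high, on a steel saddle (0.6 kg) astride the rail behind a curved part that is due for gauging (None: no such tag). The point is not on the tag but on the axis of that part's curve, half-way along the part, 100 mm from the tag towards the robot and 90 mm above the bench. y along the curve's axis, x across it away from the robot, z up.
- tag_3_axis (a point): tag_3: white plate 70 mm wide, 58 high, on a steel saddle (0.6 kg) astride the rail behind a curved part that is due for gauging (None: no such tag). The point is not on the tag but on the axis of that part's curve, half-way along the part, 100 mm from the tag towards the robot and 90 mm above the bench. y along the curve's axis, x across it away from the robot, z up.
- fixture: aluminium rail 740 mm long, 40 x 40, along its y, 100 mm beyond this origin (on the bench). Five parts stand in a row before it, 150 mm apart along y: three pipes lying along y (radius 24, 32, 40 mm, crown one radius above the axis) and two gutters open upward (radius 24, 32 mm, bottom one radius below the axis), all 90 mm long, in an order that changes. Only the middle three may be tagged
- fixture_mid (a point): middle station's axis, 90 mm above fixture. The right leaf's arc centre falls on the part's axis. A concave leaf too wide sits lower by the difference of radii and swings, too tight perches 11 mm high on its tips; a convex leaf too small lies lower by the difference and rolls, too big perches 11 mm high. A fork over a gutter touches nothing until 30 mm below. Pipe end collars, 84 mm apart, stand 6 mm proud
- rack_top (a point): rack: two level dark steel angle rails 380 mm long along its y, ledges 88 mm apart inside, 60 mm above the bench, outer lips 144 mm apart inside, standing 12 mm above the ledges. Point: midway between the rails, half-way along, at ledge height. A leaf rests across both rails (its x along the rack's x) on its feet or end pads, soles (concave) or bar underside (convex) on the ledges; discs hang between. No slots: any free spot will do
Not all that is in view belongs to the job. What is shaped like the part that bears leaf_4_grip but purple or yellow is not meant.

How it is judged:
At the end, for the whole second after the job is handed in: Every tagged part carries its own leaf: arc centre within 4.5 mm of the part's axis (20 mm along it), upright and square within 0.15 rad. Every other leaf rests on the rack: tab within 15 mm of its middle line, 190 mm along it, 5 mm in height, upright within 0.1 rad (((x of leaf_1_arc in the frame of tag_1_axis between -0.0045 and 0.0045 m and z of leaf_1_arc in the frame of tag_1_axis between -0.0045 and 0.0045 m and y of leaf_1_arc in the frame of tag_1_axis between -0.02 and 0.02 m and angle between the z axis of leaf_1_arc and the z axis of tag_1_axis, either way round below 0.15 rad and angle between the y axis of leaf_1_arc and the y axis of tag_1_axis, either way round below 0.15 rad) or (x of leaf_2_arc in the frame of tag_1_axis between -0.0045 and 0.0045 m and z of leaf_2_arc in the frame of tag_1_axis between -0.0045 and 0.0045 m and y of leaf_2_arc in the frame of tag_1_axis between -0.02 and 0.02 m and angle between the z axis of leaf_2_arc and the z axis of tag_1_axis, either way round below 0.15 rad and angle between the y axis of leaf_2_arc and the y axis of tag_1_axis, either way round below 0.15 rad) or (x of leaf_3_arc in the frame of tag_1_axis between -0.0045 and 0.0045 m and z of leaf_3_arc in the frame of tag_1_axis between -0.0045 and 0.0045 m and y of leaf_3_arc in the frame of tag_1_axis between -0.02 and 0.02 m and angle between the z axis of leaf_3_arc and the z axis of tag_1_axis, either way round below 0.15 rad and angle between the y axis of leaf_3_arc and the y axis of tag_1_axis, either way round below 0.15 rad) or (x of leaf_4_arc in the frame of tag_1_axis between -0.0045 and 0.0045 m and z of leaf_4_arc in the frame of tag_1_axis between -0.0045 and 0.0045 m and y of leaf_4_arc in the frame of tag_1_axis between -0.02 and 0.02 m and angle between the z axis of leaf_4_arc and the z axis of tag_1_axis, either way round below 0.15 rad and angle between the y axis of leaf_4_arc and the y axis of tag_1_axis, either way round below 0.15 rad) or (x of leaf_5_arc in the frame of tag_1_axis between -0.0045 and 0.0045 m and z of leaf_5_arc in the frame of tag_1_axis between -0.0045 and 0.0045 m and y of leaf_5_arc in the frame of tag_1_axis between -0.02 and 0.02 m and angle between the z axis of leaf_5_arc and the z axis of tag_1_axis, either way round below 0.15 rad and angle between the y axis of leaf_5_arc and the y axis of tag_1_axis, either way round below 0.15 rad)) and ((x of leaf_1_arc in the frame of tag_2_axis between -0.0045 and 0.0045 m and z of leaf_1_arc in the frame of tag_2_axis between -0.0045 and 0.0045 m and y of leaf_1_arc in the frame of tag_2_axis between -0.02 and 0.02 m and angle between the z axis of leaf_1_arc and the z axis of tag_2_axis, either way round below 0.15 rad and angle between the y axis of leaf_1_arc and the y axis of tag_2_axis, either way round below 0.15 rad) or (x of leaf_2_arc in the frame of tag_2_axis between -0.0045 and 0.0045 m and z of leaf_2_arc in the frame of tag_2_axis between -0.0045 and 0.0045 m and y of leaf_2_arc in the frame of tag_2_axis between -0.02 and 0.02 m and angle between the z axis of leaf_2_arc and the z axis of tag_2_axis, either way round below 0.15 rad and angle between the y axis of leaf_2_arc and the y axis of tag_2_axis, either way round below 0.15 rad) or (x of leaf_3_arc in the frame of tag_2_axis between -0.0045 and 0.0045 m and z of leaf_3_arc in the frame of tag_2_axis between -0.0045 and 0.0045 m and y of leaf_3_arc in the frame of tag_2_axis between -0.02 and 0.02 m and angle between the z axis of leaf_3_arc and the z axis of tag_2_axis, either way round below 0.15 rad and angle between the y axis of leaf_3_arc and the y axis of tag_2_axis, either way round below 0.15 rad) or (x of leaf_4_arc in the frame of tag_2_axis between -0.0045 and 0.0045 m and z of leaf_4_arc in the frame of tag_2_axis between -0.0045 and 0.0045 m and y of leaf_4_arc in the frame of tag_2_axis between -0.02 and 0.02 m and angle between the z axis of leaf_4_arc and the z axis of tag_2_axis, either way round below 0.15 rad and angle between the y axis of leaf_4_arc and the y axis of tag_2_axis, either way round below 0.15 rad) or (x of leaf_5_arc in the frame of tag_2_axis between -0.0045 and 0.0045 m and z of leaf_5_arc in the frame of tag_2_axis between -0.0045 and 0.0045 m and y of leaf_5_arc in the frame of tag_2_axis between -0.02 and 0.02 m and angle between the z axis of leaf_5_arc and the z axis of tag_2_axis, either way round below 0.15 rad and angle between the y axis of leaf_5_arc and the y axis of tag_2_axis, either way round below 0.15 rad)) and ((x of leaf_1_arc in the frame of tag_3_axis between -0.0045 and 0.0045 m and z of leaf_1_arc in the frame of tag_3_axis between -0.0045 and 0.0045 m and y of leaf_1_arc in the frame of tag_3_axis between -0.02 and 0.02 m and angle between the z axis of leaf_1_arc and the z axis of tag_3_axis, either way round below 0.15 rad and angle between the y axis of leaf_1_arc and the y axis of tag_3_axis, either way round below 0.15 rad) or (x of leaf_2_arc in the frame of tag_3_axis between -0.0045 and 0.0045 m and z of leaf_2_arc in the frame of tag_3_axis between -0.0045 and 0.0045 m and y of leaf_2_arc in the frame of tag_3_axis between -0.02 and 0.02 m and angle between the z axis of leaf_2_arc and the z axis of tag_3_axis, either way round below 0.15 rad and angle between the y axis of leaf_2_arc and the y axis of tag_3_axis, either way round below 0.15 rad) or (x of leaf_3_arc in the frame of tag_3_axis between -0.0045 and 0.0045 m and z of leaf_3_arc in the frame of tag_3_axis between -0.0045 and 0.0045 m and y of leaf_3_arc in the frame of tag_3_axis between -0.02 and 0.02 m and angle between the z axis of leaf_3_arc and the z axis of tag_3_axis, either way round below 0.15 rad and angle between the y axis of leaf_3_arc and the y axis of tag_3_axis, either way round below 0.15 rad) or (x of leaf_4_arc in the frame of tag_3_axis between -0.0045 and 0.0045 m and z of leaf_4_arc in the frame of tag_3_axis between -0.0045 and 0.0045 m and y of leaf_4_arc in the frame of tag_3_axis between -0.02 and 0.02 m and angle between the z axis of leaf_4_arc and the z axis of tag_3_axis, either way round below 0.15 rad and angle between the y axis of leaf_4_arc and the y axis of tag_3_axis, either way round below 0.15 rad) or (x of leaf_5_arc in the frame of tag_3_axis between -0.0045 and 0.0045 m and z of leaf_5_arc in the frame of tag_3_axis between -0.0045 and 0.0045 m and y of leaf_5_arc in the frame of tag_3_axis between -0.02 and 0.02 m and angle between the z axis of leaf_5_arc and the z axis of tag_3_axis, either way round below 0.15 rad and angle between the y axis of leaf_5_arc and the y axis of tag_3_axis, either way round below 0.15 rad)) and ((x of leaf_1_grip in the frame of rack_top between -0.015 and 0.015 m and z of leaf_1_grip in the frame of rack_top between 0.093 and 0.103 m and y of leaf_1_grip in the frame of rack_top between -0.19 and 0.19 m and angle between leaf_1_arc's own z axis and vertical below 0.1 rad) or (x of leaf_1_arc in the frame of tag_1_axis between -0.0045 and 0.0045 m and z of leaf_1_arc in the frame of tag_1_axis between -0.0045 and 0.0045 m and y of leaf_1_arc in the frame of tag_1_axis between -0.02 and 0.02 m and angle between the z axis of leaf_1_arc and the z axis of tag_1_axis, either way round below 0.15 rad and angle between the y axis of leaf_1_arc and the y axis of tag_1_axis, either way round below 0.15 rad) or (x of leaf_1_arc in the frame of tag_2_axis between -0.0045 and 0.0045 m and z of leaf_1_arc in the frame of tag_2_axis between -0.0045 and 0.0045 m and y of leaf_1_arc in the frame of tag_2_axis between -0.02 and 0.02 m and angle between the z axis of leaf_1_arc and the z axis of tag_2_axis, either way round below 0.15 rad and angle between the y axis of leaf_1_arc and the y axis of tag_2_axis, either way round below 0.15 rad) or (x of leaf_1_arc in the frame of tag_3_axis between -0.0045 and 0.0045 m and z of leaf_1_arc in the frame of tag_3_axis between -0.0045 and 0.0045 m and y of leaf_1_arc in the frame of tag_3_axis between -0.02 and 0.02 m and angle between the z axis of leaf_1_arc and the z axis of tag_3_axis, either way round below 0.15 rad and angle between the y axis of leaf_1_arc and the y axis of tag_3_axis, either way round below 0.15 rad)) and ((x of leaf_2_grip in the frame of rack_top between -0.015 and 0.015 m and z of leaf_2_grip in the frame of rack_top between 0.101 and 0.111 m and y of leaf_2_grip in the frame of rack_top between -0.19 and 0.19 m and angle between leaf_2_arc's own z axis and vertical below 0.1 rad) or (x of leaf_2_arc in the frame of tag_1_axis between -0.0045 and 0.0045 m and z of leaf_2_arc in the frame of tag_1_axis between -0.0045 and 0.0045 m and y of leaf_2_arc in the frame of tag_1_axis between -0.02 and 0.02 m and angle between the z axis of leaf_2_arc and the z axis of tag_1_axis, either way round below 0.15 rad and angle between the y axis of leaf_2_arc and the y axis of tag_1_axis, either way round below 0.15 rad) or (x of leaf_2_arc in the frame of tag_2_axis between -0.0045 and 0.0045 m and z of leaf_2_arc in the frame of tag_2_axis between -0.0045 and 0.0045 m and y of leaf_2_arc in the frame of tag_2_axis between -0.02 and 0.02 m and angle between the z axis of leaf_2_arc and the z axis of tag_2_axis, either way round below 0.15 rad and angle between the y axis of leaf_2_arc and the y axis of tag_2_axis, either way round below 0.15 rad) or (x of leaf_2_arc in the frame of tag_3_axis between -0.0045 and 0.0045 m and z of leaf_2_arc in the frame of tag_3_axis between -0.0045 and 0.0045 m and y of leaf_2_arc in the frame of tag_3_axis between -0.02 and 0.02 m and angle between the z axis of leaf_2_arc and the z axis of tag_3_axis, either way round below 0.15 rad and angle between the y axis of leaf_2_arc and the y axis of tag_3_axis, either way round below 0.15 rad)) and ((x of leaf_3_grip in the frame of rack_top between -0.015 and 0.015 m and z of leaf_3_grip in the frame of rack_top between 0.109 and 0.119 m and y of leaf_3_grip in the frame of rack_top between -0.19 and 0.19 m and angle between leaf_3_arc's own z axis and vertical below 0.1 rad) or (x of leaf_3_arc in the frame of tag_1_axis between -0.0045 and 0.0045 m and z of leaf_3_arc in the frame of tag_1_axis between -0.0045 and 0.0045 m and y of leaf_3_arc in the frame of tag_1_axis between -0.02 and 0.02 m and angle between the z axis of leaf_3_arc and the z axis of tag_1_axis, either way round below 0.15 rad and angle between the y axis of leaf_3_arc and the y axis of tag_1_axis, either way round below 0.15 rad) or (x of leaf_3_arc in the frame of tag_2_axis between -0.0045 and 0.0045 m and z of leaf_3_arc in the frame of tag_2_axis between -0.0045 and 0.0045 m and y of leaf_3_arc in the frame of tag_2_axis between -0.02 and 0.02 m and angle between the z axis of leaf_3_arc and the z axis of tag_2_axis, either way round below 0.15 rad and angle between the y axis of leaf_3_arc and the y axis of tag_2_axis, either way round below 0.15 rad) or (x of leaf_3_arc in the frame of tag_3_axis between -0.0045 and 0.0045 m and z of leaf_3_arc in the frame of tag_3_axis between -0.0045 and 0.0045 m and y of leaf_3_arc in the frame of tag_3_axis between -0.02 and 0.02 m and angle between the z axis of leaf_3_arc and the z axis of tag_3_axis, either way round below 0.15 rad and angle between the y axis of leaf_3_arc and the y axis of tag_3_axis, either way round below 0.15 rad)) and ((x of leaf_4_grip in the frame of rack_top between -0.015 and 0.015 m and z of leaf_4_grip in the frame of rack_top between 0.095 and 0.105 m and y of leaf_4_grip in the frame of rack_top between -0.19 and 0.19 m and angle between leaf_4_arc's own z axis and vertical below 0.1 rad) or (x of leaf_4_arc in the frame of tag_1_axis between -0.0045 and 0.0045 m and z of leaf_4_arc in the frame of tag_1_axis between -0.0045 and 0.0045 m and y of leaf_4_arc in the frame of tag_1_axis between -0.02 and 0.02 m and angle between the z axis of leaf_4_arc and the z axis of tag_1_axis, either way round below 0.15 rad and angle between the y axis of leaf_4_arc and the y axis of tag_1_axis, either way round below 0.15 rad) or (x of leaf_4_arc in the frame of tag_2_axis between -0.0045 and 0.0045 m and z of leaf_4_arc in the frame of tag_2_axis between -0.0045 and 0.0045 m and y of leaf_4_arc in the frame of tag_2_axis between -0.02 and 0.02 m and angle between the z axis of leaf_4_arc and the z axis of tag_2_axis, either way round below 0.15 rad and angle between the y axis of leaf_4_arc and the y axis of tag_2_axis, either way round below 0.15 rad) or (x of leaf_4_arc in the frame of tag_3_axis between -0.0045 and 0.0045 m and z of leaf_4_arc in the frame of tag_3_axis between -0.0045 and 0.0045 m and y of leaf_4_arc in the frame of tag_3_axis between -0.02 and 0.02 m and angle between the z axis of leaf_4_arc and the z axis of tag_3_axis, either way round below 0.15 rad and angle between the y axis of leaf_4_arc and the y axis of tag_3_axis, either way round below 0.15 rad)) and ((x of leaf_5_grip in the frame of rack_top between -0.015 and 0.015 m and z of leaf_5_grip in the frame of rack_top between 0.095 and 0.105 m and y of leaf_5_grip in the frame of rack_top between -0.19 and 0.19 m and angle between leaf_5_arc's own z axis and vertical below 0.1 rad) or (x of leaf_5_arc in the frame of tag_1_axis between -0.0045 and 0.0045 m and z of leaf_5_arc in the frame of tag_1_axis between -0.0045 and 0.0045 m and y of leaf_5_arc in the frame of tag_1_axis between -0.02 and 0.02 m and angle between the z axis of leaf_5_arc and the z axis of tag_1_axis, either way round below 0.15 rad and angle between the y axis of leaf_5_arc and the y axis of tag_1_axis, either way round below 0.15 rad) or (x of leaf_5_arc in the frame of tag_2_axis between -0.0045 and 0.0045 m and z of leaf_5_arc in the frame of tag_2_axis between -0.0045 and 0.0045 m and y of leaf_5_arc in the frame of tag_2_axis between -0.02 and 0.02 m and angle between the z axis of leaf_5_arc and the z axis of tag_2_axis, either way round below 0.15 rad and angle between the y axis of leaf_5_arc and the y axis of tag_2_axis, either way round below 0.15 rad) or (x of leaf_5_arc in the frame of tag_3_axis between -0.0045 and 0.0045 m and z of leaf_5_arc in the frame of tag_3_axis between -0.0045 and 0.0045 m and y of leaf_5_arc in the frame of tag_3_axis between -0.02 and 0.02 m and angle between the z axis of leaf_5_arc and the z axis of tag_3_axis, either way round below 0.15 rad and angle between the y axis of leaf_5_arc and the y axis of tag_3_axis, either way round below 0.15 rad))); the robot touches nothing.
Of tag_1, tag_2, tag_3 only 2 to 3 are there at a start; the rules pass over those that are not, and their reading is None.
At some moment in a run one of leaf_1, leaf_2, leaf_3 may be knocked a few centimetres aside while the robot is not near it.
It also fails if it takes over 210 s, if anything falls off the work surface, if the arm or the gripper's body presses on something with over 40 N, if the wrist force passes 120 N, or if a joint passes its speed limit or range.

## Working session

There is one attempt and no reset: what is moved stays moved. The work goes in short steps, Python scripts to look and compute and a tool call to move; the robot and the scene stay as the last step left them, time stands still between calls to the robot, and variables do not carry over. Pictures are saved under pics/ and viewed, at most 14 in all, crops included, and the job is handed in when it is done.

Besides the shell and the picture viewer there is one more tool, called after "Request:" as name(argument=value, ...), one argument or row to a line, values as JSON. step_arm: Moves the arm, as the interface text tells. Scaled input: -1 to 1 covers 0.5 m each way for a shift and pi/4 rad each way for a turn. Its arguments: {"type":"object","properties":{"targets":{"type":"string"}},"required":["targets"]}

```bash
mkdir -p pics; ls; python3 - <<'E'
from workcell import bot
import cv2,numpy as np
for n in ["scene","side"]:
    im=bot.camera(n); cv2.imwrite(f"pics/{n}0.png",cv2.resize(im[:,:,::-1],(800,600),interpolation=cv2.INTER_CUBIC)); cv2.imwrite(f"{n}_raw.png",im[:,:,::-1])
    i=bot.camera_info(n); print(n,i)
print(bot.get_obs()); print(bot.grip_point_offset)
E
```

```text
pics
scene {'vertical_fov': 54.41029081974176, 'cx': 274.8878129203151, 'cy': 205.5888946711255, 'pose': array([[-0.11966346, -0.80654785,  0.5789311 ,  1.00067608],
       [ 0.99272913, -0.08955684,  0.08042671,  0.05144228],
       [-0.01302075,  0.5843459 ,  0.81140023,  0.9370098 ],
       [ 0.        ,  0.        ,  0.        ,  1.        ]])}
side {'vertical_fov': 44.32116338866778, 'cx': 277.60319740369675, 'cy': 213.61020853632087, 'pose': array([[-0.99288368,  0.09132612, -0.07642991,  0.31853164],
       [-0.11697363, -0.62749543,  0.76978351,  1.06258264],
       [ 0.02234192,  0.77324577,  0.63371272,  1.01397699],
       [ 0.        ,  0.        ,  0.        ,  1.        ]])}
{'clock': 0.1, 'joint_pos': array([-3.47887393e-05,  2.41293019e-01,  3.87005634e-03,  1.33519050e+00,
       -4.95877128e-07,  1.57082560e+00]), 'joint_vel': array([ 0.00116794, -0.00317448,  0.00333653, -0.00064843,  0.00089572,
       -0.00046637]), 'tau': array([-3.57412864e-04, -3.73140085e+01,  2.53010201e+01,  1.07858295e-02,
        2.43542411e-05, -2.54672034e-05]), 'eef_pos': array([ 4.99444001e-01, -1.75255259e-05,  2.30528494e-01]), 'tool_rot': array([ 7.07129139e-01,  7.07083839e-01, -6.42628087e-04, -6.42280990e-04]), 'ft_force': array([-0.24234029,  0.28963048, -0.34852276]), 'ft_torque': array([-0.02893935,  0.02338365,  0.04346283]), 'grasp_force': 0.0, 'grip_width': 0.08528758663937995}
0.0187
```

View pics/scene0.png

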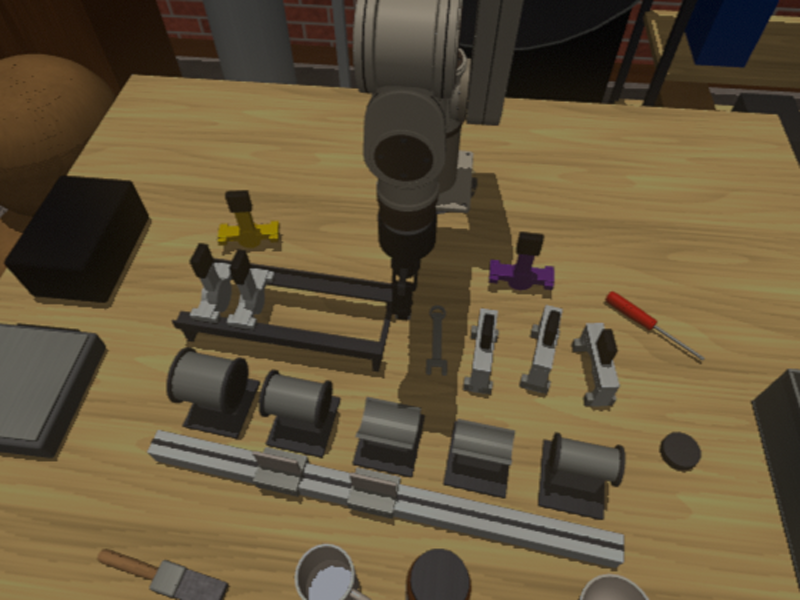

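View pics/side0.png

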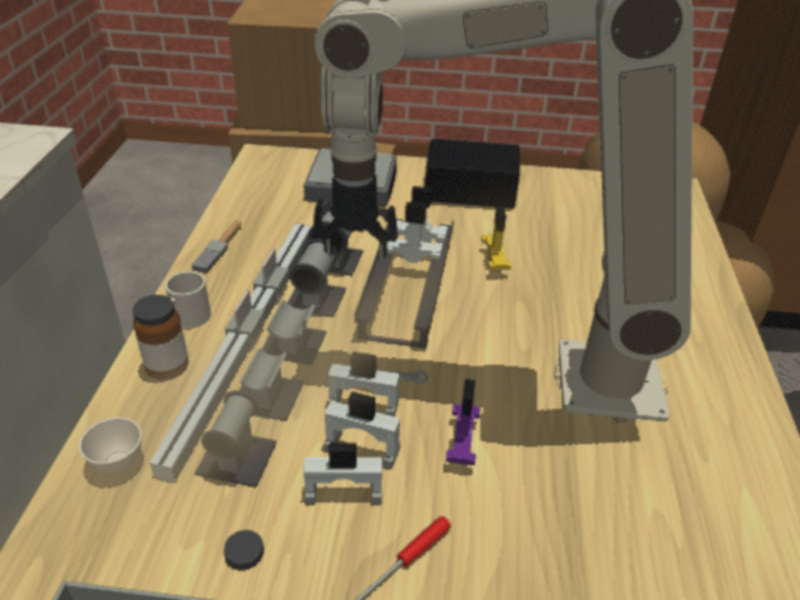

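The scene view shows five parts: collared pipes at x≈208, 297 and 587 px and uncollared gutters at 390 and 482. The two tags stand at (280,470) and (375,490), behind part 2 (a pipe) and part 3 (a gutter). The arched leaves are at (483,350), (545,348) and (600,365), with leaves 4 and 5 in the rack. Next I'll zoom in for sizes.

```bash
python3 - <<'E'
import cv2,numpy as np
s=cv2.imread("scene_raw.png");d=cv2.imread("side_raw.png")
R=lambda im,x0,y0,x1,y1,w,h:cv2.resize(im[y0:y1,x0:x1],(w,h),interpolation=cv2.INTER_CUBIC)
a=R(s,110,240,450,400,800,376)
b=R(s,315,205,445,290,343,224)
c=R(d,200,235,300,360,180,224)
e=R(s,120,160,200,232,249,224)
m=np.zeros((600,800,3),np.uint8);m[:376]=a;m[376:,:343]=b;m[376:,343:523]=c;m[376:,523:772]=e
cv2.imwrite("pics/mos.png",m)
E
```

```text
(no output)
```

View pics/mos.png

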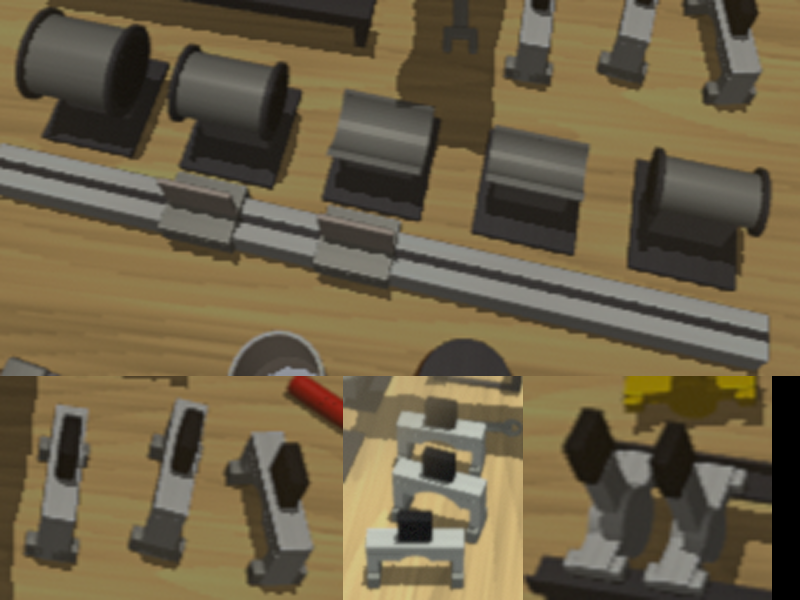

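The pipe sizes are clear: part 1 is 40, part 2 is 32 and part 5 is 24. The gutter sizes and the leaf sizes still need measuring. I'll triangulate the rough positions.

```bash
cat > h.py <<'E'
from workcell import bot
import numpy as np, cv2
from scipy.spatial.transform import Rotation as Rot
np.set_printoptions(precision=4,suppress=True)
def ray(n,px,info=None):
    i=info or bot.camera_info(n); P=np.array(i["pose"]); f=210/np.tan(np.radians(i["vertical_fov"])/2)
    u,v=(px[0]-i["cx"])/f,(px[1]-i["cy"])/f
    if n=="wrist":
        r=np.hypot(u,v); d=np.array([u/r*np.sin(r),v/r*np.sin(r),np.cos(r)]) if r>1e-9 else np.array([0,0,1.])
    else: d=np.array([u,v,1.])
    d=d*[1,-1,-1]; d=P[:3,:3]@d
    return P[:3,3],d/np.linalg.norm(d)
def onz(n,px,z,info=None):
    o,d=ray(n,px,info); return o+d*(z-o[2])/d[2]
def tri(*rs):
    A=sum(np.eye(3)-np.outer(d,d) for o,d in rs); b=sum((np.eye(3)-np.outer(d,d))@o for o,d in rs)
    p=np.linalg.solve(A,b); return p,[np.linalg.norm(np.cross(p-o,d)) for o,d in rs]
def proj(n,p,info=None):
    i=info or bot.camera_info(n); P=np.array(i["pose"]); f=210/np.tan(np.radians(i["vertical_fov"])/2)
    q=P[:3,:3].T@(np.array(p)-P[:3,3])*[1,-1,-1]
    if n=="wrist":
        r=np.arctan2(np.hypot(q[0],q[1]),q[2]); s=r/np.hypot(q[0],q[1]); return np.array([i["cx"]+f*s*q[0],i["cy"]+f*s*q[1]])
    return np.array([i["cx"]+f*q[0]/q[2],i["cy"]+f*q[1]/q[2]])
E
python3 - <<'E'
from h import *
S=[(341.2,231.5),(385.9,229.3),(425,242.5)];D=[(254.4,256.2),(252.8,284.1),(240,318.7)]
for s,d in zip(S,D): print("leaf",*tri(ray("scene",s),ray("side",d)))
for s in [(141.2,183.1),(167.9,187)]: print("tab45",onz("scene",s,.1585))
for s in [(148,440),(622,563)]: print("rail end front bottom",onz("scene",np.array(s)*.7,0.0))
q=lambda x,y:(110+x*340/800,240+y*160/376)
for s in [(205,200),(358,233)]: print("tag mid",onz("scene",q(*s),.069))
for s in [(208,380),(297,408),(390,424),(482,445),(587,465)]: print("part",onz("scene",np.array(s)*.7,.1))
for s in [(180,322),(380,362),(395,295),(253,264)]: print("rack",onz("scene",np.array(s)*.7,.07))
i=bot.camera_info("wrist");print(i)
E
```

```text
leaf [0.4661 0.1359 0.1058] [np.float64(0.00014225256315529412), np.float64(0.00014225256315522674)]
leaf [0.4541 0.2396 0.1156] [np.float64(0.00011852409173987591), np.float64(0.00011852409173980635)]
leaf [0.4695 0.3329 0.0994] [np.float64(0.001031463897241087), np.float64(0.0010314638972412525)]
tab45 [ 0.4138 -0.3607  0.1585]
tab45 [ 0.4185 -0.2918  0.1585]
rail end front bottom [ 0.6794 -0.4151  0.    ]
rail end front bottom [0.7818 0.3542 0.    ]
tag mid [ 0.717 -0.164  0.069]
tag mid [ 0.7308 -0.0197  0.069 ]
part [ 0.6056 -0.3057  0.1   ]
part [ 0.637 -0.153  0.1  ]
part [ 0.6467 -0.0063  0.1   ]
part [0.664  0.1336 0.1   ]
part [0.6768 0.2858 0.1   ]
rack [ 0.4854 -0.4032  0.07  ]
rack [ 0.5256 -0.0388  0.07  ]
rack [ 0.3845 -0.03    0.07  ]
rack [ 0.3422 -0.3078  0.07  ]
{'vertical_fov': 65.70646984690485, 'cx': 281.8175042238569, 'cy': 208.3789046966262, 'pose': array([[ 1.    , -0.0006,  0.0013,  0.4999],
       [ 0.0002,  0.9583,  0.2859,  0.0724],
       [-0.0014, -0.2859,  0.9583,  0.3736],
       [ 0.    ,  0.    ,  0.    ,  1.    ]])}
```

The tab heights identify the bench leaves by y position: y=.136 is leaf_2, y=.24 is leaf_3 and y=.333 is leaf_1. Next I'll turn the gripper and look at the parts and rack from above.

Request:
step_arm(
  targets="1 0.05 -0.03 0.08 0 0 0.15; 1 0.1 -0.06 0.16 0 0 0.3; 1 0.16 -0.1 0.24 0 0 0.45; 1 0.16 -0.1 0.24 0 0 0.6; 1 0.16 -0.1 0.24 0 0 0.75; 1 0.16 -0.1 0.24 0 0 0.9; 1 0.16 -0.1 0.24 0 0 1; 1 0.16 -0.1 0.24 0 0 1",
)

```text
clock: 0.77
eef_pos: [0.58, -0.0501, 0.3506]
tool_rot: [0.382, 0.924, -0.0, -0.001]
ft_force: [-0.9, -0.6, 0.5]
grip_width: 0.0855
grasp_force: 0.0
```

Request:
step_arm(
  targets="1 0 0 0 0 0 0.15; 1 0 0 0 0 0 0.3; 1 0 0 0 0 0 0.45; 1 0 0 0 0 0 0.6; 1 0 0 0 0 0 0.75; 1 0 0 0 0 0 0.83; 1 0 0 0 0 0 0.83; 1 0 0 0 0 0 0.83",
)

```text
clock: 1.43
eef_pos: [0.5798, -0.0499, 0.351]
tool_rot: [0.068, 0.998, -0.0, -0.0]
ft_force: [0.2, 0.1, 0.2]
grip_width: 0.0857
grasp_force: 0.0
```

```bash
cat >> h.py <<'E'
def snap(name,save,crop=None):
    i=bot.camera_info(name); im=bot.camera(name)[:,:,::-1].copy(); np.save(save+".npy",im)
    import pickle; pickle.dump(i,open(save+".pkl","wb"))
    cv2.imwrite("pics/"+save+".png",cv2.resize(im,(800,600),interpolation=cv2.INTER_CUBIC)); return im,i
def load(save):
    import pickle; return np.load(save+".npy"),pickle.load(open(save+".pkl","rb"))
E
python3 -c "
from h import *
o=bot.get_obs();print(o['clock'],o['eef_pos'],o['joint_pos'],Rot.from_quat(o['tool_rot']).as_matrix())
snap('wrist','w1')"
```

```text
1.4333 [ 0.5798 -0.0499  0.351 ] [-0.0859  0.4081  0.5477  1.7112 -0.0001  0.0507] [[-0.9907  0.1361 -0.0008]
 [ 0.1361  0.9907  0.    ]
 [ 0.0008 -0.0001 -1.    ]]
```

View pics/w1.png

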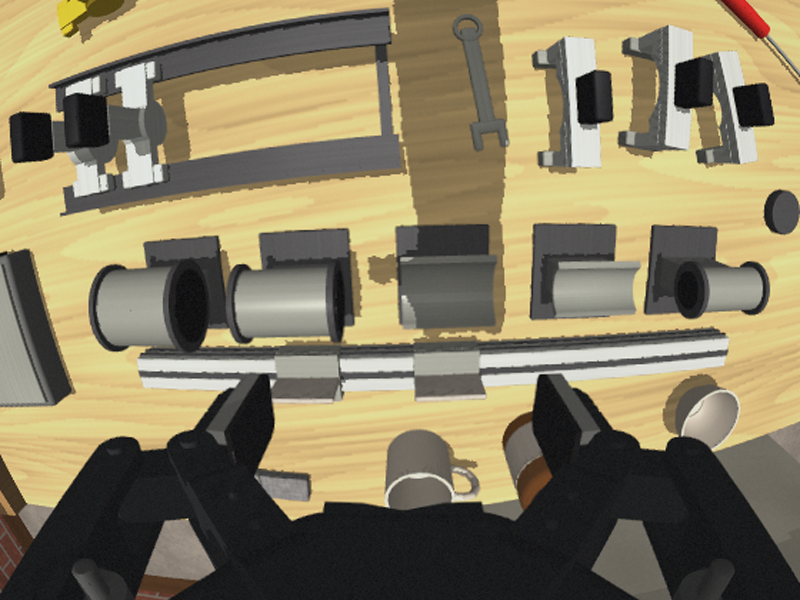

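The wrist view shows the gutter at (447,292) is wider than the one at (595,288), so the middle part is the R32 gutter. I'll measure the parts, the rack and the leaves in this view.

```bash
python3 - <<'E'
from h import *
im,i=load("w1")
g=lambda x,y,z:onz("wrist",(x*.7,y*.7),z,i)
w=lambda n,a,b,z:print(n,g(*a,z),g(*b,z),"w",np.linalg.norm(g(*a,z)-g(*b,z)),"mid",(g(*a,z)+g(*b,z))/2)
w("pipe1 body",(140,267),(140,346),.09)
w("pipe2 body",(285,265),(285,338),.09)
w("pipe5 body",(733,267),(733,310),.09)
w("gut3 L",(399,261),(399,327),.09); w("gut3 R",(494,255),(496,326),.09)
w("gut4",(556,263),(552,317),.09); w("gut4R",(640,262),(636,313),.09)
w("rail top L-R",(140,350),(725,333),.04)
w("rack out near",(64,213),(402,172),.072); w("rack far",(52,84),(388,9),.072)
for n,p,z in [("leaf2",(594,97),.1285),("leaf3",(694,82),.1365),("leaf1",(753,104),.1205),("rL",(30,137),.1585),("rR",(86,120),.1585)]: print(n,g(*p,z-.0225 if n[0]=='l' else z))
E
```

```text
pipe1 body [ 0.56   -0.3121  0.09  ] [ 0.6424 -0.3398  0.09  ] w 0.08691778783952664 mid [ 0.6012 -0.326   0.09  ]
pipe2 body [ 0.582  -0.1586  0.09  ] [ 0.6519 -0.1736  0.09  ] w 0.07141455648380048 mid [ 0.6169 -0.1661  0.09  ]
pipe5 body [0.6415 0.3002 0.09  ] [0.6913 0.3049 0.09  ] w 0.050054587233599776 mid [0.6664 0.3025 0.09  ]
gut3 L [ 0.5932 -0.0553  0.09  ] [ 0.6549 -0.0639  0.09  ] w 0.06235586477520279 mid [ 0.6241 -0.0596  0.09  ]
gut3 R [0.5989 0.0299 0.09  ] [0.6667 0.0263 0.09  ] w 0.06793544792546556 mid [0.6328 0.0281 0.09  ]
gut4 [0.6135 0.088  0.09  ] [0.6657 0.0817 0.09  ] w 0.05261502212024976 mid [0.6396 0.0848 0.09  ]
gut4R [0.6228 0.1772 0.09  ] [0.6751 0.1732 0.09  ] w 0.05239673006671569 mid [0.6489 0.1752 0.09  ]
rail top L-R [ 0.6641 -0.3787  0.04  ] [0.7433 0.3375 0.04  ] w 0.7205441897685669 mid [ 0.7037 -0.0206  0.04  ]
rack out near [ 0.4852 -0.4146  0.072 ] [ 0.5159 -0.0421  0.072 ] w 0.3738550396007378 mid [ 0.5005 -0.2283  0.072 ]
rack far [ 0.3373 -0.4062  0.072 ] [ 0.362  -0.0337  0.072 ] w 0.3733482097819863 mid [ 0.3497 -0.2199  0.072 ]
leaf2 [0.4655 0.1327 0.106 ]
leaf3 [0.4512 0.2384 0.114 ]
leaf1 [0.4677 0.3296 0.098 ]
rL [ 0.4114 -0.3668  0.1585]
rR [ 0.4175 -0.2952  0.1585]
```

Pipe 2 is R32, so it takes leaf_2. Gutter 3 is R32, so it takes leaf_5. I still need to tell which rack leaf has the R32 disc.

```bash
python3 - <<'E'
from h import *
im,i=load("w1"); s,_=snap("side","s1"); c,_=snap("scene","c1")
R=lambda im,x0,y0,x1,y1,w,h:cv2.resize(im[y0:y1,x0:x1],(w,h),interpolation=cv2.INTER_CUBIC)
m=np.zeros((600,800,3),np.uint8)
m[:300,:400]=R(im,0,30,140,135,400,300); m[:300,400:]=R(s,240,115,340,190,400,300); m[300:,:400]=R(c,110,160,210,235,400,300)
cv2.imwrite("pics/mos2.png",m)
E
```

```text
(no output)
```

View pics/mos2.png

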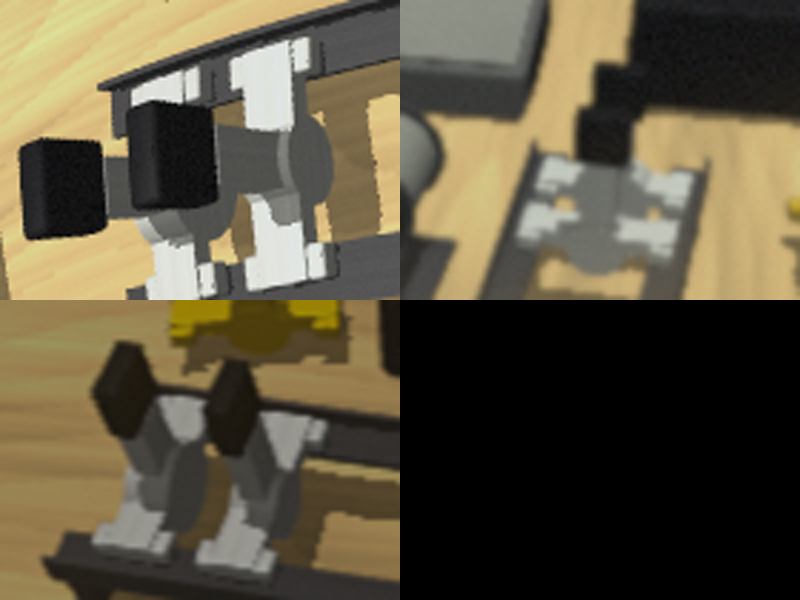

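```bash
python3 - <<'E'
from h import *
im,i=load("w1")
g=lambda x,y,z:onz("wrist",(x/2.857,30+y/2.857),z,i)
print(g(300,105,.055),g(300,207,.055))
# predicted disc front-face outline in c1 crop for both radii, both leaves
for n,p in [("L",(.4114,-.3668)),("R",(.4175,-.2952))]:
  for R in (.024,.032):
    a=np.linspace(np.pi,2*np.pi,60); u=np.array([.997,-.075,0]); v=np.array([.075,.997,0])
    pts=[np.array([p[0],p[1],.06])+v*.015+u*R*np.cos(t)+[0,0,R*np.sin(t)] for t in a]
    q=np.array([proj("scene",x) for x in pts]); q=(q-[110,160])*4+[0,300]
    s=np.array([proj("side",x) for x in pts]); s=(s-[240,115])*4+[400,0]
    print(n,R,"scene max x",q[q[:,0].argmax()],"side lowest",s[s[:,1].argmax()])
E
```

```text
[ 0.3882 -0.2852  0.055 ] [ 0.4415 -0.2934  0.055 ]
L 0.024 scene max x [195.1755 473.1905] side lowest [614.6311 226.5331]
L 0.032 scene max x [200.2372 469.2446] side lowest [615.4855 234.5372]
R 0.024 scene max x [296.0075 488.2421] side lowest [598.8199 276.1174]
R 0.032 scene max x [300.4433 483.5819] side lowest [601.8121 284.2406]
```

The right-hand rack leaf measures about 53 mm across, so it is leaf_4 and the left one is leaf_5. I'll go to leaf_5.

Request:
step_arm(
  targets="0 -0.32 -0.63 -0.1 0 0 0.08; 0 -0.32 -0.63 -0.1 0 0 0.08; 0 -0.32 -0.63 -0.1 0 0 0.08; 0 -0.32 -0.63 -0.1 0 0 0.08; 0 -0.32 -0.63 -0.1 0 0 0.08; 0 -0.32 -0.63 -0.1 0 0 0.08; 0 -0.32 -0.63 -0.1 0 0 0.08; 0 -0.32 -0.63 -0.1 0 0 0.08; 0 -0.32 -0.63 -0.1 0 0 0.08; 0 -0.32 -0.63 -0.1 0 0 0.08",
)

```text
clock: 2.42
eef_pos: [0.417, -0.3689, 0.2999]
tool_rot: [0.039, 0.999, -0.0, -0.001]
ft_force: [-0.4, 0.3, 0.2]
grip_width: 0.0427
grasp_force: 0.0
```

```bash
python3 -c "
from h import *
o=bot.get_obs();print(o['clock'],o['eef_pos'],o['joint_pos'],Rot.from_quat(o['tool_rot']).as_euler('zyx'))
snap('wrist','w2')"
```

```text
2.4167 [ 0.417  -0.3689  0.2999] [-0.7233  0.3431  0.3216  1.551  -0.0017 -0.6446] [-3.0629 -0.0024  3.1414]
```

View pics/w2.png

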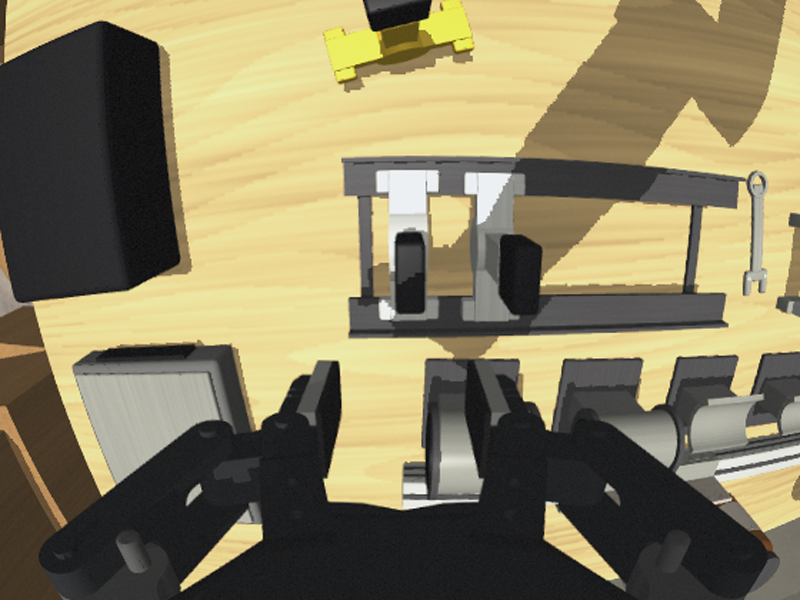

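The view shows leaf_5's tab at (411,275) aligned with the gripper, its outer top edge at row ≈313. The rack is level and parallel to the image rows, within about 1°.

```bash
cat > q.py <<'E'
from h import *
import sys
def G(s):
    im,i=load(s); return lambda x,y,z:onz("wrist",(x*.7,y*.7),z,i)
E
python3 - <<'E'
from q import *
g=G("w2")
print(g(411,313,.181),g(411,248,.181),g(425,290,.181)-g(397,290,.181), g(411,248,.181)-g(411,313,.181))
a,b=g(342,160,.072),g(745,182,.072);print("rack far lip",a,b); c,d=g(350,335,.072),g(725,328,.072);print("near",c,d,(a+b+c+d)/4)
E
```

```text
[ 0.4323 -0.3655  0.181 ] [ 0.3932 -0.3626  0.181 ] [0.0013 0.0164 0.    ] [-0.0391  0.0029  0.    ]
rack far lip [ 0.3375 -0.4112  0.072 ] [ 0.3644 -0.0337  0.072 ]
near [ 0.4845 -0.42    0.072 ] [ 0.5128 -0.0455  0.072 ] [ 0.4248 -0.2276  0.072 ]
```

Request:
step_arm(
  targets="0 -0.011 0.009 -0.2 0 0 0; 0 -0.011 0.009 -0.2 0 0 0; 0 -0.011 0.009 -0.314 0 0 0; 0 -0.011 0.009 -0.314 0 0 0; 0 -0.011 0.009 -0.314 0 0 0; -1 -0.011 0.009 -0.314 0 0 0; -1 -0.011 0.009 -0.314 0 0 0; -1 -0.011 0.009 -0.314 0 0 0; -1 -0.011 0.009 -0.314 0 0 0; -1 -0.011 0.009 -0.314 0 0 0",
)

```text
clock: 3.3
eef_pos: [0.416, -0.3613, 0.1464]
tool_rot: [0.035, 0.999, -0.001, 0.002]
ft_force: [1.9, 0.9, 2.0]
grip_width: 0.0175
grasp_force: 60.1
```

Request:
step_arm(
  targets="-1 0 0 0 0 0 0; -1 0 0 0 0 0 0; -1 0 0 0.1 0 0 0; -1 0 0 0.2 0 0 0; -1 0 0 0.28 0 0 0; -1 0 0 0.28 0 0 0; -1 0 0 0.28 0 0 0; -1 0 0 0.28 0 0 0",
)

```text
clock: 3.97
eef_pos: [0.4144, -0.3606, 0.2842]
tool_rot: [0.035, 0.999, -0.0, 0.0]
ft_force: [-0.1, -0.2, -4.9]
grip_width: 0.0171
grasp_force: 60.3
```

Request:
step_arm(
  targets="-1 0 0 0.07 0 0 0; -1 0.437 0.689 0.07 0 0 -0.045; -1 0.437 0.689 0.07 0 0 -0.045; -1 0.437 0.689 0.07 0 0 -0.045; -1 0.437 0.689 0.07 0 0 -0.045; -1 0.437 0.689 0.07 0 0 -0.045; -1 0.437 0.689 0.07 0 0 -0.045; -1 0.437 0.689 0.07 0 0 -0.045; -1 0.437 0.689 0.07 0 0 -0.045; -1 0.437 0.689 0.07 0 0 -0.045",
)

```text
clock: 4.8
eef_pos: [0.6148, -0.0419, 0.3152]
tool_rot: [0.053, 0.999, -0.0, -0.004]
ft_force: [1.7, -1.1, -3.2]
grip_width: 0.0172
grasp_force: 60.6
```

Request:
step_arm(
  targets="-1 0 0 0 0 0 0; -1 0 0 0 0 0 0; -1 0 0 0 0 0 0; -1 0 0 0 0 0 0",
)

```text
clock: 5.13
eef_pos: [0.6143, -0.0448, 0.3175]
tool_rot: [0.054, 0.999, -0.0, -0.002]
ft_force: [-0.2, -0.0, -3.4]
grip_width: 0.0173
grasp_force: 61.0
```

```bash
python3 -c "
from h import *
o=bot.get_obs();print(o['clock'],o['eef_pos'],o['joint_pos'],Rot.from_quat(o['tool_rot']).as_euler('zyx'))
snap('wrist','w3');snap('side','s3')"
```

```text
5.1333 [ 0.6143 -0.0448  0.3175] [-0.0726  0.4816  0.5751  1.6681 -0.0005  0.0347] [-3.0343 -0.0039  3.1414]
```

View pics/w3.png

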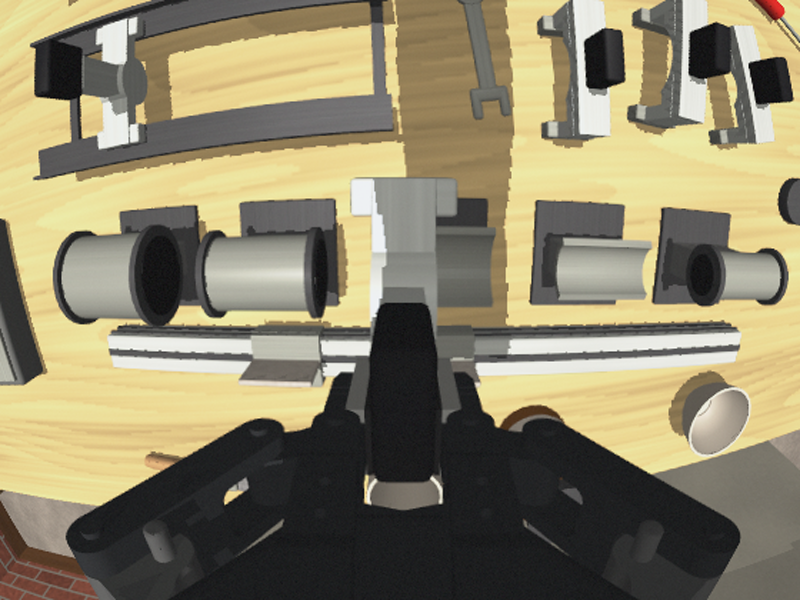

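The leaf is held square. Gutter 3's rims are at rows 229 and 306 at x≈494, and pipe 2 spans x 202–327. I'll measure both.

```bash
python3 - <<'E'
from q import *
g=G("w3")
def w(n,a,b,z): p,q=g(*a,z),g(*b,z); print(n,p,q,"w %.4f"%np.linalg.norm(p-q),"mid",(p+q)/2)
w("g3 right rim",(496,229),(493,306),.09)
w("g4 L",(560,239),(557,299),.09); w("g4 R",(650,241),(646,295),.09)
w("p2 body",(265,234),(265,314),.09)
w("p2 collarL",(207,231),(210,320),.09); w("p2 collarR",(320,228),(322,319),.09)
w("p5 body",(750,252),(750,300),.09)
w("bar end top",(352,180),(457,180),.247); 
w("tag2 plate top?",(241,384),(316,386),.069)
w("base3",(440,200),(488,200),.0);w("base2 ",(241,203),(336,200),.0)
E
```

```text
g3 right rim [0.6014 0.0325 0.09  ] [0.6667 0.0261 0.09  ] w 0.0656 mid [0.6341 0.0293 0.09  ]
g4 L [0.6144 0.0873 0.09  ] [0.6667 0.0834 0.09  ] w 0.0525 mid [0.6405 0.0853 0.09  ]
g4 R [0.6224 0.1753 0.09  ] [0.6725 0.1726 0.09  ] w 0.0501 mid [0.6475 0.174  0.09  ]
p2 body [ 0.5844 -0.1568  0.09  ] [ 0.6532 -0.1695  0.09  ] w 0.0700 mid [ 0.6188 -0.1631  0.09  ]
p2 collarL [ 0.5745 -0.2089  0.09  ] [ 0.6536 -0.2235  0.09  ] w 0.0804 mid [ 0.614  -0.2162  0.09  ]
p2 collarR [ 0.5855 -0.1096  0.09  ] [ 0.6628 -0.1197  0.09  ] w 0.0779 mid [ 0.6242 -0.1146  0.09  ]
p5 body [0.641  0.3012 0.09  ] [0.692  0.3075 0.09  ] w 0.0515 mid [0.6665 0.3043 0.09  ]
bar end top [ 0.547  -0.0613  0.247 ] [ 0.5521 -0.0135  0.247 ] w 0.0480 mid [ 0.5496 -0.0374  0.247 ]
tag2 plate top? [ 0.7286 -0.2177  0.069 ] [ 0.7361 -0.1416  0.069 ] w 0.0764 mid [ 0.7323 -0.1797  0.069 ]
base3 [ 0.5814 -0.0046  0.    ] [0.5856 0.0435 0.    ] w 0.0483 mid [0.5835 0.0194 0.    ]
base2  [ 0.5589 -0.2066  0.    ] [ 0.5699 -0.1072  0.    ] w 0.1001 mid [ 0.5644 -0.1569  0.    ]
```

Request:
step_arm(
  targets="-1 0.0434 0.0606 -0.05 0 0 0; -1 0.0434 0.0606 -0.1 0 0 0; -1 0.0434 0.0606 -0.16 0 0 0; -1 0.0434 0.0606 -0.22 0 0 0; -1 0.0434 0.0606 -0.25 0 0 0; -1 0.0434 0.0606 -0.26 0 0 0; -1 0.0434 0.0606 -0.265 0 0 0; -1 0.0434 0.0606 -0.265 0 0 0; -1 0.0434 0.0606 -0.265 0 0 0",
)

```text
clock: 5.98
eef_pos: [0.6381, -0.0141, 0.1889]
tool_rot: [0.053, 0.999, 0.0, 0.002]
ft_force: [-1.1, -0.3, -2.5]
grip_width: 0.0172
grasp_force: 61.0
```

Request:
step_arm(
  targets="-1 0 0 -0.004 0 0 0; -1 0 0 -0.008 0 0 0; -1 0 0 -0.01 0 0 0; -1 0 0 -0.012 0 0 0; -1 0 0 -0.012 0 0 0; -1 0 0 -0.012 0 0 0",
)

```text
clock: 6.48
eef_pos: [0.637, -0.0135, 0.1807]
tool_rot: [0.053, 0.999, -0.0, -0.0]
ft_force: [0.2, -0.0, -3.9]
grip_width: 0.0174
grasp_force: 61.1
```

Request:
step_arm(
  targets="-1 -0.001 0 -0.002 0 0 0; -1 -0.001 0 -0.004 0 0 0; -1 -0.001 0 -0.006 0 0 0; -1 -0.001 0 -0.008 0 0 0; -1 -0.001 0 -0.009 0 0 0; -1 -0.001 0 -0.009 0 0 0; -1 -0.001 0 -0.009 0 0 0",
)

```text
clock: 7.07
eef_pos: [0.6365, -0.0135, 0.1766]
tool_rot: [0.053, 0.999, 0.0, 0.0]
ft_force: [-1.2, 0.0, -1.4]
grip_width: 0.017
grasp_force: 61.4
```

Request:
step_arm(
  targets="-1 -0.001 0 -0.001 0 0 0; -1 -0.002 0 -0.003 0 0 0; -1 -0.002 0 -0.004 0 0 0; -1 -0.002 0 -0.005 0 0 0; -1 -0.002 0 -0.005 0 0 0; -1 -0.002 0 -0.005 0 0 0",
)

```text
clock: 7.57
eef_pos: [0.6362, -0.0135, 0.1763]
tool_rot: [0.053, 0.999, 0.0, 0.002]
ft_force: [-3.8, 0.8, 7.5]
grip_width: 0.0173
grasp_force: 62.8
```

Contact is at the height expected for a matching fit: the arc centre is at z≈0.090. I'll release and lift.

Request:
step_arm(
  targets="-1 -0.001 0 0.003 0 0 0; -0.4 -0.001 0 0.004 0 0 0; -0.2 -0.001 0 0.004 0 0 0; 0 -0.001 0 0.004 0 0 0; 0 0 0 0.004 0 0 0; 0 0 0 0.08 0 0 0; 0 0 0 0.16 0 0 0; 0 0 0 0.26 0 0 0; 0 0 0 0.26 0 0 0; 0 0 0 0.26 0 0 0",
)

```text
clock: 8.4
eef_pos: [0.6377, -0.0136, 0.3091]
tool_rot: [0.053, 0.999, 0.0, 0.005]
ft_force: [0.6, 0.4, 0.0]
grip_width: 0.0427
grasp_force: 0.0
```

```bash
python3 -c "
from h import *
o=bot.get_obs();print(o['clock'],o['eef_pos'],o['joint_pos'],Rot.from_quat(o['tool_rot']).as_euler('zyx'))
snap('wrist','w4');snap('side','s4');snap('scene','c4')
R=lambda im,x0,y0,x1,y1,w,h:cv2.resize(im[y0:y1,x0:x1],(w,h),interpolation=cv2.INTER_CUBIC)
w,s,c=[load(n)[0] for n in ('w4','s4','c4')]
m=np.zeros((600,800,3),np.uint8)
m[:300,:400]=R(w,180,120,400,285,400,300);m[:300,400:]=R(s,120,130,280,250,400,300);m[300:,:400]=R(c,200,220,360,340,400,300);m[300:,400:]=R(w,340,0,560,165,400,300)
cv2.imwrite('pics/mos4.png',m)"
```

```text
8.4 [ 0.6377 -0.0136  0.3091] [-0.0213  0.5194  0.6143  1.6556 -0.      0.0847] [-3.0356  0.01    3.1414]
```

View pics/mos4.png

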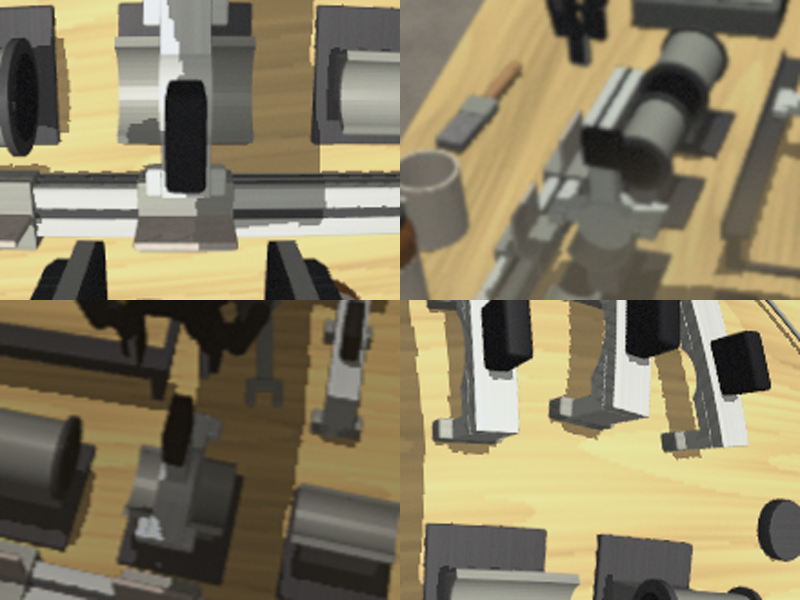

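Leaf_5 sits upright and mid-length in the gutter. Next is leaf_2.

Request:
step_arm(
  targets="0 -0.34 0.3 0 0 0 0; 0 -0.34 0.3 0 0 0 0; 0 -0.34 0.3 0 0 0 0; 0 -0.34 0.3 0 0 0 0; 0 -0.34 0.3 0 0 0 0; 0 -0.34 0.3 0 0 0 0; 0 -0.34 0.3 0 0 0 0; 0 -0.34 0.3 0 0 0 0; 0 -0.34 0.3 0 0 0 0",
)

```text
clock: 9.3
eef_pos: [0.4656, 0.1361, 0.3027]
tool_rot: [0.053, 0.999, -0.0, -0.001]
ft_force: [-0.1, -0.4, -0.1]
grip_width: 0.0426
grasp_force: 0.0
```

```bash
python3 -c "
from h import *
o=bot.get_obs();print(o['clock'],o['eef_pos'],o['joint_pos'],Rot.from_quat(o['tool_rot']).as_euler('zyx'))
snap('wrist','w5')"
```

```text
9.3 [0.4656 0.1361 0.3027] [ 0.2847  0.1931  0.1286  1.508  -0.0004  0.3908] [-3.0355 -0.0015  3.1407]
```

View pics/w5.png

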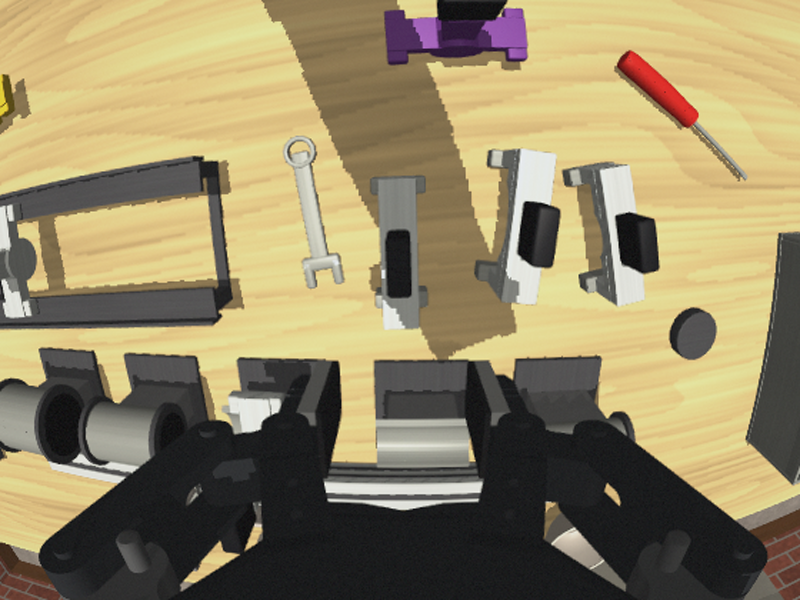

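```bash
python3 - <<'E'
from q import *
g=G("w5")
print("tab outer",g(398,297,.1285),"bar end",g(402,328,.082),"inner",g(397,178,.082))
for a,b,z in [((379,193),(384,328),.082),((416,190),(420,328),.082)]:
    p,q=g(*a,z),g(*b,z);d=q-p;print("bar edge yaw",np.arctan2(d[1],d[0]),p,q)
g3=lambda a,b,z:(g(*a,z),g(*b,z))
print("leaf3 bar",*g3((556,152),(537,305),.09)); print("leaf3 tab",g(541,235,.114));print("leaf1 bar",*g3((630,165),(644,296),.074));print("leaf1 tab",g(637,243,.098))
E
```

```text
tab outer [0.4866 0.13   0.1285] bar end [0.5273 0.1285 0.082 ] inner [0.4044 0.1377 0.082 ]
bar edge yaw -0.08023958219787702 [0.4146 0.1225 0.082 ] [0.5258 0.1135 0.082 ]
bar edge yaw -0.0697371305864843 [0.4154 0.1513 0.082 ] [0.5289 0.1434 0.082 ]
leaf3 bar [0.3934 0.2637 0.09  ] [0.5167 0.2418 0.09  ]
leaf3 tab [0.4543 0.24   0.114 ]
leaf1 bar [0.4062 0.3375 0.074 ] [0.5252 0.352  0.074 ]
leaf1 tab [0.4699 0.3301 0.098 ]
```

Request:
step_arm(
  targets="0 0 -0.007 -0.2 0 0 0.04; 0 0 -0.007 -0.3 0 0 0.04; 0 0 -0.007 -0.42 0 0 0.04; 0 0 -0.007 -0.42 0 0 0.04; 0 0 -0.007 -0.42 0 0 0.04; 0 0 -0.007 -0.42 0 0 0.04; 0 0 -0.007 -0.42 0 0 0.04; -1 0 -0.007 -0.42 0 0 0.04; -1 0 -0.007 -0.42 0 0 0.04; -1 0 -0.007 -0.42 0 0 0.04",
)

```text
clock: 10.18
eef_pos: [0.4684, 0.1331, 0.0967]
tool_rot: [0.038, 0.999, 0.0, 0.003]
ft_force: [1.0, -2.0, 2.9]
grip_width: 0.0172
grasp_force: 59.4
```

Request:
step_arm(
  targets="-1 0 0 0 0 0 0; -1 0 0 0 0 0 0; -1 0 0 0 0 0 0; -1 0 0 0 0 0 0",
)

```text
clock: 10.52
eef_pos: [0.4684, 0.1331, 0.0967]
tool_rot: [0.038, 0.999, 0.0, 0.004]
ft_force: [1.8, -3.5, 5.6]
grip_width: 0.0169
grasp_force: 59.8
```

Request:
step_arm(
  targets="-1 0 0 0.08 0 0 0; -1 0 0 0.16 0 0 0; -1 0 0 0.24 0 0 0; -1 0 0 0.3 0 0 0; -1 0 -0.08 0.37 0 0 0; -1 0 -0.6 0.37 0 0 0; -1 0 -0.6 0.37 0 0 0; -1 0 -0.6 0.37 0 0 0; -1 0 -0.6 0.37 0 0 0; -1 0 -0.6 0.37 0 0 0",
)

```text
clock: 11.35
eef_pos: [0.4645, -0.1078, 0.2771]
tool_rot: [0.037, 0.999, 0.001, -0.0]
ft_force: [2.0, 1.0, -6.3]
grip_width: 0.0173
grasp_force: 61.3
```

Request:
step_arm(
  targets="-1 0 -0.1 0 0 0 0; -1 0 -0.1 0 0 0 0; -1 0 -0.1 0 0 0 0; -1 0 -0.1 0 0 0 0",
)

```text
clock: 11.68
eef_pos: [0.4648, -0.1566, 0.2766]
tool_rot: [0.038, 0.999, 0.001, -0.001]
ft_force: [0.4, 0.0, -5.6]
grip_width: 0.017
grasp_force: 61.7
```

Request:
step_arm(
  targets="-1 0.311 -0.017 0 0 0 -0.034; -1 0.311 -0.017 0 0 0 -0.034; -1 0.311 -0.017 0 0 0 -0.034; -1 0.311 -0.017 0 0 0 -0.034; -1 0.311 -0.017 -0.02 0 0 -0.034; -1 0.311 -0.017 -0.02 0 0 -0.034; -1 0.311 -0.017 -0.02 0 0 -0.034; -1 0.311 -0.017 -0.02 0 0 -0.034",
)

```text
clock: 12.35
eef_pos: [0.6202, -0.1637, 0.2674]
tool_rot: [0.05, 0.999, 0.0, -0.001]
ft_force: [0.4, 0.0, -4.9]
grip_width: 0.0167
grasp_force: 61.2
```

```bash
python3 -c "
from h import *
o=bot.get_obs();print(o['clock'],o['eef_pos'],o['joint_pos'],Rot.from_quat(o['tool_rot']).as_euler('zyx'))
snap('wrist','w6');snap('side','s6')"
```

```text
12.35 [ 0.6202 -0.1637  0.2674] [-0.2581  0.5328  0.5295  1.5688  0.0002 -0.1584] [-3.0419 -0.0012 -3.141 ]
```

View pics/w6.png

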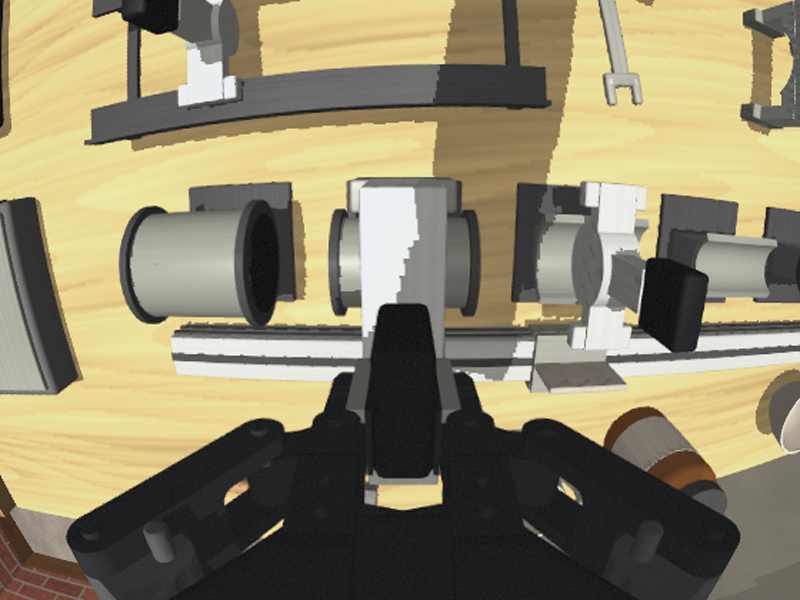

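The view shows the fork centred between pipe 2's collars (330–480 px), with leaf_5 standing properly. I'll measure the pipe axis against the leaf.

```bash
python3 - <<'E'
from q import *
im,i=load("w6"); g=G("w6")
def cen(a,b):  # x of circle axis at z=.09 from two tangent rays, via bisector
    o,d1=ray("wrist",(a[0]*.7,a[1]*.7),i); _,d2=ray("wrist",(b[0]*.7,b[1]*.7),i); d=d1+d2; return o+d*(.09-o[2])/d[2], np.arccos(d1@d2)
for a,b in [((474,208),(474,319)),((338,210),(341,315)),((140,210),(145,323))]: print(cen(a,b))
print("bar end",g(403,185,.2674-.0967+.082),"at z",.2674-.0967+.082)
E
```

```text
(array([ 0.6229, -0.1129,  0.09  ]), np.float64(0.23799122768354217))
(array([ 0.6127, -0.2084,  0.09  ]), np.float64(0.22543744594432885))
(array([ 0.597 , -0.3692,  0.09  ]), np.float64(0.23105597934389116))
bar end [ 0.5555 -0.1574  0.2527] at z 0.25270000000000004
```

Request:
step_arm(
  targets="-1 0 0.003 -0.06 0 0 0; -1 0 0.003 -0.12 0 0 0; -1 0 0.003 -0.16 0 0 0; -1 0 0.003 -0.18 0 0 0; -1 0 0.003 -0.19 0 0 0; -1 0 0.003 -0.2 0 0 0; -1 0 0.003 -0.2 0 0 0; -1 0 0.003 -0.2 0 0 0",
)

```text
clock: 13.12
eef_pos: [0.6219, -0.1639, 0.1688]
tool_rot: [0.051, 0.999, -0.0, 0.001]
ft_force: [0.8, 0.8, -6.0]
grip_width: 0.0173
grasp_force: 61.1
```

Request:
step_arm(
  targets="-1 0 0 -0.004 0 0 0; -1 0 0 -0.008 0 0 0; -1 0 0 -0.012 0 0 0; -1 0 0 -0.014 0 0 0; -1 0 0 -0.016 0 0 0; -1 0 0 -0.018 0 0 0; -1 0 0 -0.018 0 0 0; -1 0 0 -0.018 0 0 0",
)

```text
clock: 13.78
eef_pos: [0.621, -0.1636, 0.158]
tool_rot: [0.051, 0.999, 0.0, -0.0]
ft_force: [0.1, 0.5, -5.7]
grip_width: 0.0172
grasp_force: 61.2
```

Request:
step_arm(
  targets="-1 0 0 -0.002 0 0 0; -1 0 0 -0.004 0 0 0; -1 0 0 -0.006 0 0 0; -1 0 0 -0.008 0 0 0; -1 0 0 -0.01 0 0 0; -1 0 0 -0.01 0 0 0; -1 0 0 -0.01 0 0 0",
)

```text
clock: 14.37
eef_pos: [0.6209, -0.1637, 0.155]
tool_rot: [0.051, 0.999, -0.0, 0.001]
ft_force: [-4.1, 0.4, 7.0]
grip_width: 0.0169
grasp_force: 63.0
```

The height matches the expected fit (.1547). I'll relieve the slight x load, release and lift.

Request:
step_arm(
  targets="-1 -0.002 0 0 0 0 0; -1 -0.002 0 0 0 0 0; -1 -0.002 0 0.002 0 0 0; -0.4 -0.002 0 0.002 0 0 0; -0.2 -0.002 0 0.002 0 0 0; 0 -0.002 0 0.002 0 0 0; 0 -0.002 0 0.002 0 0 0; 0 -0.002 0 0.1 0 0 0; 0 -0.002 0 0.2 0 0 0; 0 -0.002 0 0.3 0 0 0",
)

```text
clock: 15.2
eef_pos: [0.6194, -0.1635, 0.2794]
tool_rot: [0.051, 0.999, 0.0, -0.001]
ft_force: [1.7, -0.6, 0.1]
grip_width: 0.0427
grasp_force: 0.0
```

Request:
step_arm(
  targets="0 -0.1 0.08 0.06 0 0 0; 0 -0.2 0.4 0.06 0 0 0; 0 -0.3 0.6 0.06 0 0 0; 0 -0.32 0.78 0.06 0 0 0; 0 -0.32 0.78 0.06 0 0 0; 0 -0.32 0.78 0.06 0 0 0; 0 -0.32 0.78 0.06 0 0 0; 0 -0.32 0.78 0.06 0 0 0; 0 -0.32 0.78 0.06 0 0 0; 0 -0.32 0.78 0.06 0 0 0",
)

```text
clock: 16.03
eef_pos: [0.4639, 0.2145, 0.3091]
tool_rot: [0.051, 0.999, 0.0, 0.001]
ft_force: [0.7, 0.4, -0.3]
grip_width: 0.0425
grasp_force: 0.0
```

Request:
step_arm(
  targets="0 0 0.05 0 0 0 0; 0 0 0.05 0 0 0 0; 0 0 0.05 0 0 0 0",
)

```text
clock: 16.28
eef_pos: [0.4644, 0.2391, 0.3085]
tool_rot: [0.049, 0.999, -0.0, 0.0]
ft_force: [0.0, -0.3, -0.2]
grip_width: 0.0427
grasp_force: 0.0
```

```bash
python3 -c "
from h import *
o=bot.get_obs();print(o['clock'],o['eef_pos'],o['joint_pos'],Rot.from_quat(o['tool_rot']).as_euler('zyx'))
snap('wrist','w7')"
```

```text
16.2833 [0.4644 0.2391 0.3085] [ 0.4756  0.2685  0.2406  1.5429 -0.0004  0.5738] [-3.0435  0.0002  3.1412]
```

View pics/w7.png

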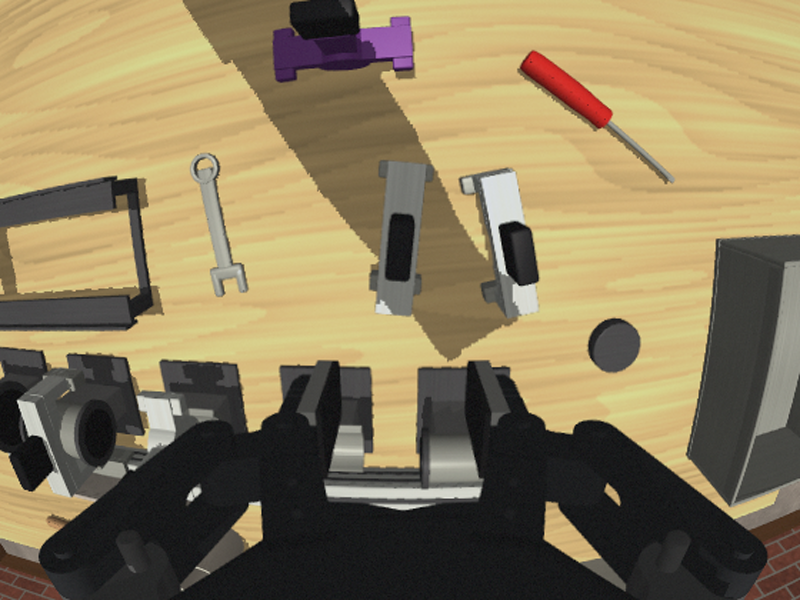

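Leaf_2 is left on pipe 2. Leaf_3's bar runs from (404,163) to (396,314) and leaf_1's from (500,170) to (527,314). I'll measure both.

```bash
python3 - <<'E'
from q import *
g=G("w7")
for n,c,z in [("leaf3",[(384,162),(425,165),(413,315),(376,313)],.09),("leaf1",[(480,174),(516,169),(538,312),(513,316)],.074)]:
    P=np.array([g(*p,z) for p in c]); a=P[:2].mean(0);b=P[2:].mean(0);d=b-a
    print(n,P.mean(0),"yaw",np.arctan2(d[1],d[0]),"len",np.linalg.norm(d),"sides",np.arctan2(*(P[3]-P[0])[[1,0]]),np.arctan2(*(P[2]-P[1])[[1,0]]))
print(g(398,280,.1365),"tab outer edge 3",g(541,281,.1205))
E
```

```text
leaf3 [0.453  0.2372 0.09  ] yaw -0.16450784893827625 len 0.1218457767343833 sides -0.15992166621925857 -0.1691135755339188
leaf1 [0.4677 0.3317 0.074 ] yaw 0.14506718473616517 len 0.12592191811133185 sides 0.17475992650712777 0.11534212284172002
[0.4727 0.2346 0.1365] tab outer edge 3 [0.4878 0.3419 0.1205]
```

Request:
step_arm(
  targets="0 -0.022 -0.004 -0.1 0 0 -0.084; 0 -0.022 -0.004 -0.2 0 0 -0.084; 0 -0.022 -0.004 -0.3 0 0 -0.084; 0 -0.022 -0.004 -0.41 0 0 -0.084; 0 -0.022 -0.004 -0.41 0 0 -0.084; 0 -0.022 -0.004 -0.41 0 0 -0.084; 0 -0.022 -0.004 -0.41 0 0 -0.084; -1 -0.022 -0.004 -0.41 0 0 -0.084; -1 -0.022 -0.004 -0.41 0 0 -0.084; -1 -0.022 -0.004 -0.41 0 0 -0.084",
)

```text
clock: 17.17
eef_pos: [0.4565, 0.2367, 0.1071]
tool_rot: [0.084, 0.996, 0.002, 0.003]
ft_force: [-0.1, 0.6, 4.5]
grip_width: 0.017
grasp_force: 60.3
```

Request:
step_arm(
  targets="-1 0 0 0 0 0 0; -1 0 0 0 0 0 0; -1 0 0 0 0 0 0; -1 0 0 0 0 0 0",
)

```text
clock: 17.5
eef_pos: [0.4565, 0.2369, 0.1071]
tool_rot: [0.084, 0.996, 0.002, 0.003]
ft_force: [1.0, 0.1, 7.8]
grip_width: 0.0169
grasp_force: 60.7
```

Request:
step_arm(
  targets="-1 0 0 0.08 0 0 0; -1 0 0 0.16 0 0 0; -1 0 0 0.24 0 0 0; -1 0 -0.08 0.3 0 0 0; -1 0 -0.7 0.34 0 0 0; -1 0 -0.7 0.34 0 0 0; -1 0 -0.7 0.34 0 0 0; -1 0 -0.7 0.34 0 0 0; -1 0 -0.7 0.34 0 0 0; -1 0 -0.7 0.34 0 0 0",
)

```text
clock: 18.33
eef_pos: [0.4529, -0.0485, 0.2691]
tool_rot: [0.083, 0.997, 0.0, 0.0]
ft_force: [0.6, 0.4, -4.2]
grip_width: 0.017
grasp_force: 60.4
```

Request:
step_arm(
  targets="-1 -0.047 -0.313 0 0 0 0.12; -1 -0.047 -0.313 0 0 0 0.12; -1 -0.047 -0.313 0 0 0 0.12; -1 -0.047 -0.313 0 0 0 0.12; -1 -0.047 -0.313 0 0 0 0.12; -1 -0.047 -0.313 -0.06 0 0 0.12; -1 -0.047 -0.313 -0.12 0 0 0.12; -1 -0.047 -0.313 -0.17 0 0 0.12; -1 -0.047 -0.313 -0.17 0 0 0.12; -1 -0.047 -0.313 -0.17 0 0 0.12",
)

```text
clock: 19.17
eef_pos: [0.4289, -0.2024, 0.1827]
tool_rot: [0.036, 0.999, 0.001, -0.002]
ft_force: [0.3, -0.5, -3.2]
grip_width: 0.0171
grasp_force: 60.8
```

Request:
step_arm(
  targets="-1 0 0 -0.008 0 0 0; -1 0 0 -0.016 0 0 0; -1 0 0 -0.022 0 0 0; -1 0 0 -0.028 0 0 0; -1 0 0 -0.032 0 0 0; -1 0 0 -0.032 0 0 0; -1 0 0 -0.032 0 0 0",
)

```text
clock: 19.75
eef_pos: [0.4302, -0.2033, 0.1675]
tool_rot: [0.036, 0.999, -0.0, 0.0]
ft_force: [-0.1, 0.4, -4.3]
grip_width: 0.0172
grasp_force: 60.9
```

Half a millimetre above the ledge. I'll release, lift and go to leaf_1.

Request:
step_arm(
  targets="-1 0 0 -0.002 0 0 0; -1 0 0 -0.003 0 0 0; -1 0 0 -0.003 0 0 0; -0.4 0 0 -0.003 0 0 0; -0.2 0 0 -0.003 0 0 0; 0 0 0 -0.003 0 0 0; 0 0 0 -0.003 0 0 0; 0 0 0 0.08 0 0 0; 0 0 0 0.16 0 0 0; 0 0 0 0.28 0 0 0",
)

```text
clock: 20.58
eef_pos: [0.4293, -0.2029, 0.2895]
tool_rot: [0.037, 0.999, 0.001, -0.001]
ft_force: [2.0, -0.4, 0.4]
grip_width: 0.0427
grasp_force: 0.0
```

Request:
step_arm(
  targets="0 0.08 1 0.02 0 0 -0.1; 0 0.08 1 0.02 0 0 -0.1; 0 0.08 1 0.02 0 0 -0.1; 0 0.08 1 0.02 0 0 -0.1; 0 0.08 1 0.02 0 0 -0.1; 0 0.08 1 0.02 0 0 -0.1; 0 0.08 1 0.02 0 0 -0.1; 0 0.08 1 0.02 0 0 -0.1; 0 0.08 1 0.02 0 0 -0.1; 0 0.08 1 0.02 0 0 -0.1",
)

```text
clock: 21.42
eef_pos: [0.4632, 0.2141, 0.2975]
tool_rot: [0.076, 0.997, 0.0, 0.0]
ft_force: [1.4, -0.3, 0.4]
grip_width: 0.0427
grasp_force: 0.0
```

Request:
step_arm(
  targets="0 0.02 0.25 0.02 0 0 0.35; 0 0.02 0.25 0.02 0 0 0.35; 0 0.02 0.25 0.02 0 0 0.35; 0 0.02 0.25 0.02 0 0 0.35; 0 0.02 0.25 0.02 0 0 0.35; 0 0.02 0.25 0.02 0 0 0.35",
)

```text
clock: 21.92
eef_pos: [0.4732, 0.337, 0.3067]
tool_rot: [-0.062, 0.998, -0.001, -0.0]
ft_force: [-0.5, -0.2, -0.0]
grip_width: 0.0425
grasp_force: 0.0
```

```bash
python3 -c "
from h import *
o=bot.get_obs();print(o['clock'],o['eef_pos'],o['joint_pos'],Rot.from_quat(o['tool_rot']).as_euler('zyx'))
snap('wrist','w8')"
```

```text
21.9167 [0.4732 0.337  0.3067] [ 0.619   0.396   0.4159  1.592  -0.0004  0.4952] [ 3.0178 -0.0009  3.1405]
```

View pics/w8.png

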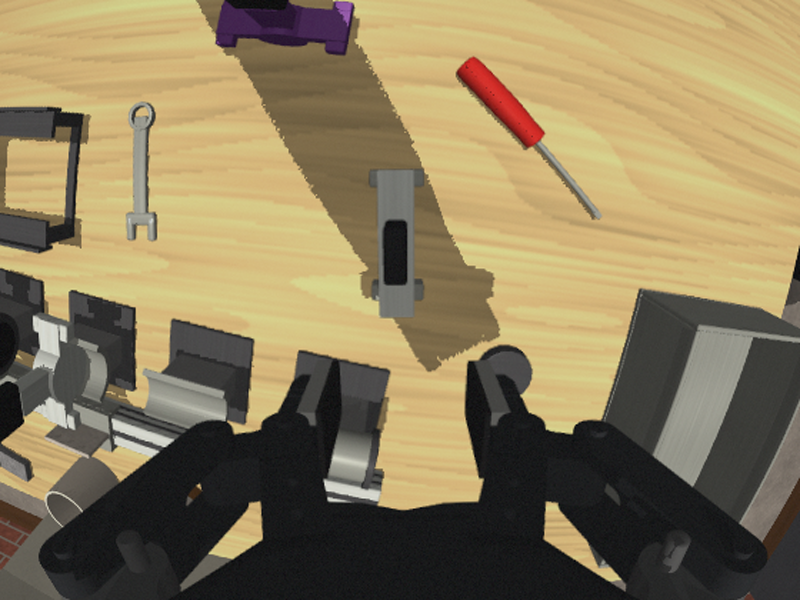

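Leaf_1 is in line with the gripper, its bar running from (396,170) to (396,317) with the tab at (396,252).

```bash
python3 - <<'E'
from q import *
g=G("w8")
P=np.array([g(*p,.074) for p in [(377,171),(415,171),(414,317),(379,317)]]); a=P[:2].mean(0);b=P[2:].mean(0);d=b-a
print(P.mean(0),np.arctan2(d[1],d[0]),np.linalg.norm(d))
E
```

```text
[0.4692 0.3305 0.074 ] 0.12453111913750393 0.122960577042814
```

Request:
step_arm(
  targets="0 -0.008 -0.012 -0.1 0 0 0; 0 -0.008 -0.012 -0.2 0 0 0; 0 -0.008 -0.012 -0.3 0 0 0; 0 -0.008 -0.012 -0.43 0 0 0; 0 -0.008 -0.012 -0.43 0 0 0; 0 -0.008 -0.012 -0.43 0 0 0; 0 -0.008 -0.012 -0.43 0 0 0; -1 -0.008 -0.012 -0.43 0 0 0; -1 -0.008 -0.012 -0.43 0 0 0; -1 -0.008 -0.012 -0.43 0 0 0",
)

```text
clock: 22.8
eef_pos: [0.4719, 0.3319, 0.0961]
tool_rot: [-0.061, 0.998, 0.001, 0.003]
ft_force: [0.2, -3.3, 4.9]
grip_width: 0.0166
grasp_force: 60.7
```

Request:
step_arm(
  targets="-1 0 0 0 0 0 0; -1 0 0 0 0 0 0; -1 0 0 0 0 0 0; -1 0 0 0 0 0 0",
)

```text
clock: 23.13
eef_pos: [0.4719, 0.3319, 0.096]
tool_rot: [-0.061, 0.998, 0.001, 0.003]
ft_force: [0.4, -1.8, 7.0]
grip_width: 0.0167
grasp_force: 60.9
```

Request:
step_arm(
  targets="-1 0 0 0.08 0 0 0; -1 0 0 0.16 0 0 0; -1 0 0 0.24 0 0 0; -1 0 -0.08 0.3 0 0 0; -1 -0.07 -0.9 0.34 0 0 -0.25; -1 -0.07 -0.9 0.34 0 0 -0.25; -1 -0.07 -0.9 0.34 0 0 -0.25; -1 -0.07 -0.9 0.34 0 0 -0.25; -1 -0.07 -0.9 0.34 0 0 -0.25; -1 -0.07 -0.9 0.34 0 0 -0.25",
)

```text
clock: 23.97
eef_pos: [0.4477, 0.0474, 0.253]
tool_rot: [0.036, 0.999, 0.0, 0.001]
ft_force: [0.9, 0.2, -4.3]
grip_width: 0.0172
grasp_force: 60.7
```

Request:
step_arm(
  targets="-1 0 -0.2 0 0 0 0; -1 0 -0.2 0 0 0 0; -1 0 -0.2 0 0 0 0; -1 0 -0.2 0 0 0 0; -1 0 -0.2 0 0 0 0",
)

```text
clock: 24.38
eef_pos: [0.4483, -0.0518, 0.2527]
tool_rot: [0.038, 0.999, 0.0, 0.0]
ft_force: [0.5, -0.1, -4.8]
grip_width: 0.0166
grasp_force: 60.8
```

Request:
step_arm(
  targets="-1 -0.027 -0.126 0 0 0 0; -1 -0.027 -0.126 0 0 0 0; -1 -0.027 -0.126 -0.06 0 0 0; -1 -0.027 -0.126 -0.12 0 0 0; -1 -0.027 -0.126 -0.16 0 0 0; -1 -0.027 -0.126 -0.16 0 0 0; -1 -0.027 -0.126 -0.17 0 0 0; -1 -0.027 -0.126 -0.18 0 0 0; -1 -0.027 -0.126 -0.185 0 0 0; -1 -0.027 -0.126 -0.188 0 0 0",
)

```text
clock: 25.22
eef_pos: [0.4359, -0.1139, 0.1591]
tool_rot: [0.036, 0.999, -0.0, 0.001]
ft_force: [-0.1, -0.3, -4.2]
grip_width: 0.0171
grasp_force: 60.9
```

Request:
step_arm(
  targets="-1 0 0 0 0 0 0; -1 0 0 -0.002 0 0 0; -1 0 0 -0.003 0 0 0; -1 0 0 -0.005 0 0 0; -1 0 0 -0.005 0 0 0; -1 0 0 -0.005 0 0 0",
)

```text
clock: 25.72
eef_pos: [0.4352, -0.1141, 0.1562]
tool_rot: [0.037, 0.999, -0.0, 0.0]
ft_force: [-0.7, -0.0, -1.3]
grip_width: 0.0165
grasp_force: 61.3
```

Touching at .156, as expected. I'll release, lift clear and check everything.

Request:
step_arm(
  targets="-1 0 0 -0.001 0 0 0; -0.4 0 0 -0.001 0 0 0; -0.2 0 0 -0.001 0 0 0; 0 0 0 -0.001 0 0 0; 0 0 0 -0.001 0 0 0; 0 0 0 0.08 0 0 0; 0 0 0 0.16 0 0 0; 0 0 0 0.24 0 0 0; 0 0 0.05 0.34 0 0 0; 0 0 0.1 0.44 0 0 0",
)

```text
clock: 26.55
eef_pos: [0.4348, -0.0769, 0.3524]
tool_rot: [0.038, 0.999, -0.0, 0.0]
ft_force: [1.0, 0.2, 0.1]
grip_width: 0.0428
grasp_force: 0.0
```

Request:
step_arm(
  targets="0 0.1 0.1 0.05 0 0 0; 0 0.1 0.1 0.05 0 0 0; 0 0.1 0.1 0.05 0 0 0; 0 0.1 0.1 0.05 0 0 0; 0 0.1 0.1 0.05 0 0 0",
)

```text
clock: 26.97
eef_pos: [0.4846, -0.0269, 0.3746]
tool_rot: [0.036, 0.999, -0.0, -0.001]
ft_force: [-0.4, -0.5, -0.9]
grip_width: 0.0427
grasp_force: 0.0
```

```bash
python3 -c "
from h import *
o=bot.get_obs();print(o['clock'],o['eef_pos'],o['ft_force'])
w,_=snap('wrist','w9');s,_=snap('side','s9');c,_=snap('scene','c9')
R=lambda im,x0,y0,x1,y1,w,h:cv2.resize(im[y0:y1,x0:x1],(w,h),interpolation=cv2.INTER_CUBIC)
m=np.zeros((600,800,3),np.uint8)
m[:300,:400]=R(w,0,0,400,300,400,300);m[:300,400:]=R(s,140,110,340,260,400,300);m[300:]=R(c,100,140,420,260,800,300)
cv2.imwrite('pics/mos9.png',m)"
```

```text
26.9667 [ 0.4846 -0.0269  0.3746] [-0.4031 -0.4989 -0.9201]
```

View pics/mos9.png

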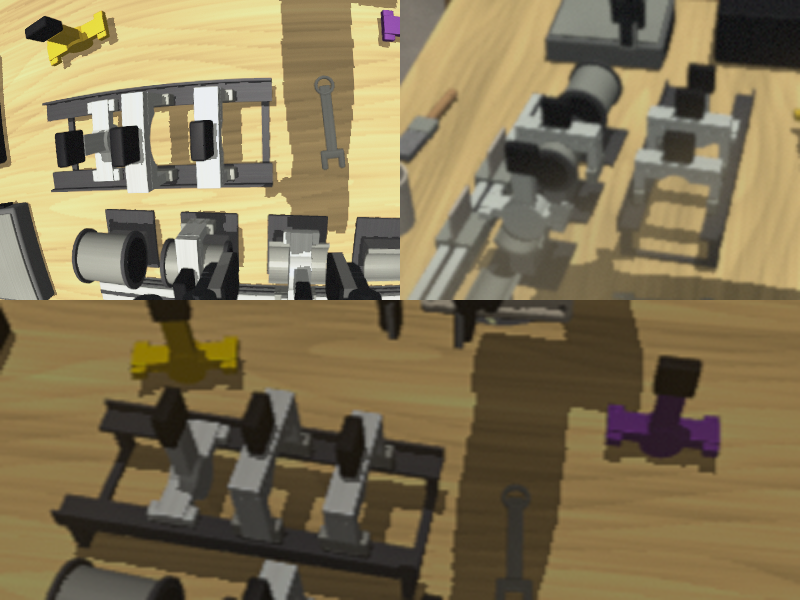

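View pics/c9.png

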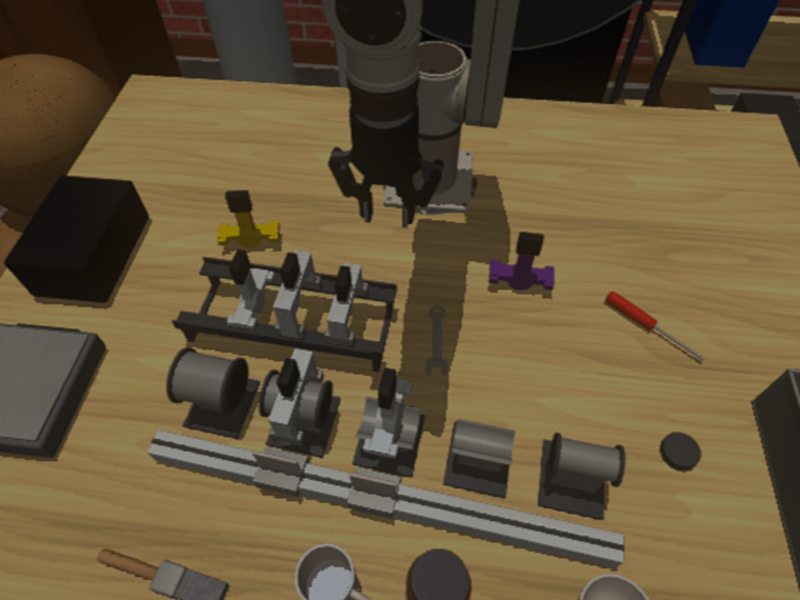

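The pictures show leaf_2 upright on pipe 2 and leaf_5 in the middle gutter. Leaves 4, 3 and 1 rest level across the rack, and the arm is clear.

```bash
python3 -c "
from workcell import bot
print(bot.job_done())"
```

```text
the job is handed in; nothing more can be done
None
```

I handed the job in with leaf_2 (R32 arch) on the tagged pipe, leaf_5 (R32 disc) in the tagged middle gutter, and leaves 1, 3 and 4 on the rack; I picked these two leaves by measuring the parts in the images, then confirmed each fit by its contact height on touch-down without trying the other leaves.

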